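# Bar and pin the honey tub carrier

## Robot

A 7-joint arm with a two-finger parallel gripper is mounted at the origin on the work surface. World frame = base frame: x ahead of the robot, y to its left, z up, the work surface at z = 0. Lengths are in m, angles in rad, forces in N, time in s.
With the tool pointing down it reaches from about 0.425 to 0.875 m from the base axis. Payload 8.4 kg.
Tool frame: the origin (TCP) lies between the finger pads; the fingertips stand 17 mm ahead of it and the grasp point (between the pads) lies 2 mm behind it (bot.nose_length is the distance from the TCP to the fingertips, in m); z points along the fingers, x is the direction in which the jaws open and shut, and the axes are right-handed (so a half turn about z gives the same grasp; the last joint's range is limited). The gripper opens to 85 mm and grips with 20 to 120 N. Pads are 22 mm wide; open, the fingers measure 114 mm over their backs; the gripper's body (76 mm by 85 mm) begins 54 mm behind the grasp point. The pads swing forward as they close: fully open they stand 13 mm farther back than shut.
Start: joints at [1.207, 0.333, 0.04, 1.465, -0.013, 1.343, -0.059], TCP at [0.17, -0.627, 0.213] pointing down, gripper open.
Joint ranges: [-2.58, 2.58], [-0.38, 2.09], [-1.3, 1.39], [0.25, 2.4], [-1.5, 4.64], [0.08, 2.09], [-2.65, 2.65]. Speed limits (rad/s): [2.22, 2.22, 2.79, 2.79, 3.14, 3.14, 3.14].

## Interface

Orientations are given as a rotation vector (axis times angle).
In Python, from workcell import bot gives the robot as it stands.
- The arm moves only by the tool move_arm, never from a script. Its argument "moves" is a list of rows, each an object of numbers: "dx", "dy", "dz": the shift along the tool's x, y, z in units of 40 mm (1.0 is 40 mm); "wx", "wy", "wz": the turn, a rotation vector about the tool's x, y, z in degrees. A call has 1 to 8 rows; each row is the pose to reach, as a shift and turn from the pose measured when the call began, along the tool's axes at that moment; what a row does not reach only later rows make up. A row lasts 1/8 s, in which the tool goes at most 62.5 mm and 10.7 degrees, less where a joint would pass 70% of its speed; a pose out of reach is approached as far as the arm can. A call with a gripper value outside its range is refused whole. "claw" is the finger opening in mm, from 0 to 85.4, set as the call begins (left out, the last holds). The fingers move at their own pace and stop on an object; "force" is the grip in N (left out, the last holds). Time passes only in rows, so rows that repeat a pose let the fingers close. It gives the time, the measured TCP pose, the force and the opening at its end, in the units of the state.
- bot.get_state(): the state, without advancing time (a new reading comes with each control period).
- bot.get_image(name): name is "scene" or "side" or "wrist"; returns a dict with "frame" (400x640x3 uint8, blue, green, red), "fx", "fy", "cx", "cy" (pixels), "rvec" (rotation vector, rad) and "tvec" (3), from world to camera coordinates, as OpenCV has them. Camera axes: x right, y down, z forward; pixel columns grow to the right and rows downward; lengths in m; the calibration is good to about 2 mm. A picture is of the moment at which its call begins. There is no depth.
- bot.sign_off(): hands the job in, once; it reports no verdict.
The state is a dict: "clock": time; "joints": joint angles; "qvel": joint speeds; "tau": joint torques, N m; "ee_pos": TCP position; "ee_rot": TCP orientation; "ft_force": force on the tool from outside, world axes, zero at the start; "torque": the same for the moment, N m; "gripper_width": opening from 0.0 (shut) to 1.0 (fully open).
Only numpy, scipy, OpenCV 4.12 (cv2) and the standard library are available. Lean on these libraries where they do the work, as an engineer would, in place of code of your own. Each camera call takes 0.05 s, during which the arm holds its last target.

## Task

Get the honey tub carrier ready to be carried: swing its yellow bar fully shut so that its end lies in the fork. Then take the long pin (red knob) from the wooden stand, dip its foot well down into the white grease pot, and push it down through the fork and bar until its collar sits fully home on the fork; it is a stiff fit and will not drop in by itself. Leave the two honey tubs, the honey jar, the water bottle and the short blue-knobbed pin where they are, and leave the grease pot standing about where it is.

Things in the scene. Friction and masses are not known exactly. Their poses are not given: they have to be found in the camera images.
- carrier: Fixed tub carrier: board 175 x 250 x 12 mm, 62 mm high rails at back and sides. Origin on the table; x points away from its front, y along the front. On the front line x = -60 mm stand the bar's hinge post (y = +110, radius 11, 98 mm high) and a steel fork (hole at y = -110), whose two 40 x 40 x 10 mm plates (z 60 to 70 and 86 to 96 mm) are joined by a web at y -142 to -130, z 0 to 96 mm.
- fork_top (a point): Centre of the fork's hole on the top face of the upper plate, 96 mm above the table; axes as the carrier's. Both plates have a 13.5 mm vertical through hole; below them it is free down to z 6 mm. A spring plunger in the lower plate grips the pin: the last 25 mm or so need a push of about 5 to 10 N.
- bar (a joint): Swing angle (rad) of the yellow bar about its vertical hinge post: 0 = fully shut on its stop, hole in line with the fork's; it grows up to 1.3 as the free end swings out to the carrier's -x. It stays where left. Bar 24 mm wide, 12 mm thick, z 72 to 84 mm; its 13.5 mm hole is 220 mm from the hinge axis; about 1 N at the knob moves it.
- bar_knob (a point): Centre of the top of the bar's upright black round knob (20 mm diameter, standing 40 mm above the bar, top 124 mm above the table), 125 mm from the hinge axis.
- bar_hole (a point): Centre of the hole in the bar's free end, on the bar's top face (84 mm above the table).
- stand: Wooden pin stand, fixed: block 60 x 120 mm on a 75 x 135 mm foot, 74 mm high; two 15 mm vertical holes at y = +30 and -30 mm, in which the two pins hang by their collars. Origin at the centre of its underside.
- pin: Long pin, upright in one of the stand's holes: steel shank 12 mm diameter, 56 mm long, foot tapered to 6 mm over the last 6 mm; above it a steel collar 26 mm diameter, 5 mm thick; on top a round red knob, 16 mm diameter, 28 mm high. 89 mm in all, about 60 g. Origin at the centre of the foot's end face, z up along the pin.
- pin_tip (a point): Centre of the long pin's foot end face.
- pin_collar (a point): Centre of the underside of the long pin's collar, 56 mm above its foot; it lies on the fork's top face when the pin is home.
- short_pin: Short pin, a bystander, in the stand's other hole: as the long pin, but the shank is 30 mm long and the knob blue. Origin at the centre of its foot's end face.
- pot: White open round grease pot, loose: outer radius 29 mm at the base, 32 mm at the rim, 36 mm high, 3 mm wall, inner floor 4 mm above the table. Origin at the centre of its underside.
- bottle: Closed water bottle, a bystander: 31 mm radius, 190 mm high, blue cap. Origin at the centre of its underside.
- tub0: Amber honey tub with white lid, a bystander on the carrier: 98 mm wide, 95 mm high. Origin at the centre of its underside, 12 mm above the table.
- tub1: The other honey tub, as tub0.
- jar: Amber honey jar with a yellow cap, a bystander standing on the table close behind the fork: 28 mm radius, 120 mm high. Origin at the centre of its underside.
Not all that is in view belongs to the job. What is shaped like the pin but green is not meant. Several things look just like the pot: the one meant starts nearest to the robot's base.

How it is judged:
On the way, in this order (a step that is already met when the one before it is completed fails the run):
1. the yellow bar is swung fully shut (within 0.03 rad of its stop) (value of joint bar below 0.03 rad), for 0.2 s.
2. with the bar still shut, the long pin's foot is dipped into the grease pot, at least 12 mm below the rim (z of pin_tip in the frame of pot between -0.002 and 0.024 m and horizontal distance between pin_tip and pot below 0.028 m and angle between pot's own z axis and vertical below 0.3 rad and value of joint bar below 0.06 rad), for 0.1 s.
At the end, for the whole second after the job is handed in: The bar is shut (within 0.03 rad), the long pin stands upright (within 0.1 rad) through fork and bar hole with its collar centred within 4 mm and at most 3 mm above the fork's top face, at rest and released; the grease pot stands upright within 60 mm of its first place (value of joint bar below 0.03 rad and horizontal distance between pin_collar and fork_top below 0.004 m and horizontal distance between pin_tip and bar_hole below 0.008 m and z of pin_collar in the frame of fork_top below 0.003 m and angle between each of pin, pot's own z axis and vertical below 0.1 rad and linear speed of pin below 0.02 m/s and height (world z) of pot below 0.005 m and distance of pot from where it was at the start of the episode below 0.06 m); the robot touches nothing.
It fails at once if a honey tub is shifted more than 25 mm or tipped (distance of any of tub0, tub1 from where it was at the start of the episode above 0.025 m or angle between any of tub0, tub1's own z axis and vertical above 0.3 rad).
It fails at once if the bottle or the honey jar is shifted more than 25 mm or tipped (distance of any of bottle, jar from where it was at the start of the episode above 0.025 m or angle between any of bottle, jar's own z axis and vertical above 0.3 rad).
It fails at once if the short pin is moved more than 15 mm (distance of short_pin from where it was at the start of the episode above 0.015 m).
It fails at once if the grease pot is tipped over (angle between pot's own z axis and vertical above 0.6 rad).
It also fails if it takes over 58 s, if anything falls off the work surface, if the arm or the gripper's body presses on something with over 40 N, if the wrist force passes 120 N, or if a joint passes its speed limit or range.

## Working session

There is one attempt and no reset: what is moved stays moved. The work goes in short steps, Python scripts to look and compute and a tool call to move; the robot and the scene stay as the last step left them, time stands still between calls to the robot, and variables do not carry over. Pictures are saved under pics/ and viewed, and the job is handed in when it is done.

Besides the shell and the picture viewer there is one more tool, called after "Emit:" by a JSON object that holds its "op" and its "data". move_arm: Moves the arm, as the interface text tells. Its arguments: {"type":"object","properties":{"moves":{"type":"array","items":{"type":"object","properties":{"dx":{"type":"number"},"dy":{"type":"number"},"dz":{"type":"number"},"wx":{"type":"number"},"wy":{"type":"number"},"wz":{"type":"number"}}}},"claw":{"type":"number"},"force":{"type":"number"}},"required":["moves"]}

```bash
mkdir -p pics; ls
cat > h.py <<'E'
import numpy as np, cv2
from scipy.spatial.transform import Rotation as R
from workcell import bot
def grab(n,fn):
    im=bot.get_image(n); cv2.imwrite(f'pics/{fn}.png',im['frame'])
    np.savez(f'pics/{fn}.npz',**{k:np.array(v) for k,v in im.items()}); return im
def cam(fn):
    d=np.load(f'pics/{fn}.npz'); K=np.array([[d['fx'],0,d['cx']],[0,d['fy'],d['cy']],[0,0,1]],float)
    return K,R.from_rotvec(d['rvec'].ravel()).as_matrix(),d['tvec'].ravel()
def px2w(fn,u,v,z):
    K,Rm,t=cam(fn); d=Rm.T@np.linalg.inv(K)@np.array([u,v,1.]); c=-Rm.T@t
    return c+d*(z-c[2])/d[2]
def w2px(fn,p):
    K,Rm,t=cam(fn); q=K@(Rm@np.array(p,float)+t); return q[:2]/q[2]
def crop(fn,x0,y0,x1,y1,s,out):
    cv2.imwrite(f'pics/{out}.png',cv2.resize(cv2.imread(f'pics/{fn}.png')[y0:y1,x0:x1],None,fx=s,fy=s,interpolation=cv2.INTER_CUBIC))
E
python3 - <<'E'
from h import *
for n in ['scene','side','wrist']:
    grab(n,n+'0'); K,Rm,t=cam(n+'0'); print(n,-Rm.T@t,Rm[2],K[0,0])
print(bot.get_state())
E
```

```text
pics
scene [ 1.0044736  -0.3878244   0.55336364] [-0.60071483  0.51612589 -0.61053727] 362.64518718564807
side [ 0.19656883 -0.52214829  0.55720888] [ 0.45350839  0.66016787 -0.59875581] 387.1536426769856
wrist [ 0.23948658 -0.6081184   0.37270511] [-0.27692451 -0.07221562 -0.95817416] 322.17867368695977
{'clock': 0.15, 'joints': array([ 1.20682319,  0.33374501,  0.03986783,  1.46601688, -0.01342158,
        1.34329992, -0.0585026 ]), 'qvel': array([ 1.27727498e-03, -1.94113510e-03,  1.74749361e-03, -1.57608526e-03,
       -9.33561039e-04,  7.26782008e-05, -5.71842916e-04]), 'tau': array([ 2.87225273e-03, -6.59037209e+01,  1.36728108e+00, -4.05873978e+01,
        1.69804227e-02,  9.54651099e-03, -3.33360390e-05]), 'ee_pos': array([ 0.16999719, -0.62700888,  0.21245292]), 'ee_rot': array([-2.49467327e+00,  1.90837472e+00,  1.55225174e-03]), 'ft_force': array([ 0.39351649, -0.61947107,  1.01804294]), 'torque': array([0.02248404, 0.03558404, 0.00062534]), 'gripper_width': 0.9984649264459353}
```

View pics/scene0.png

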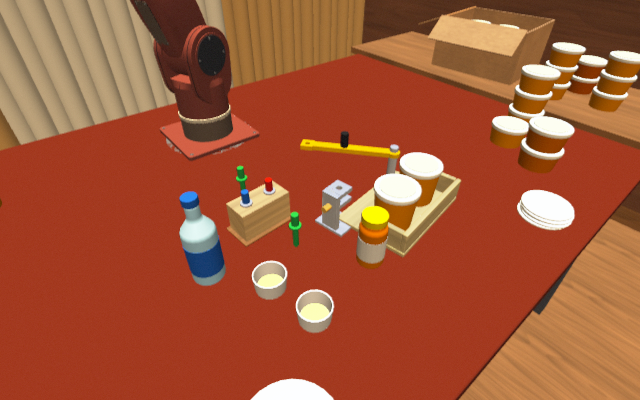

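View pics/side0.png

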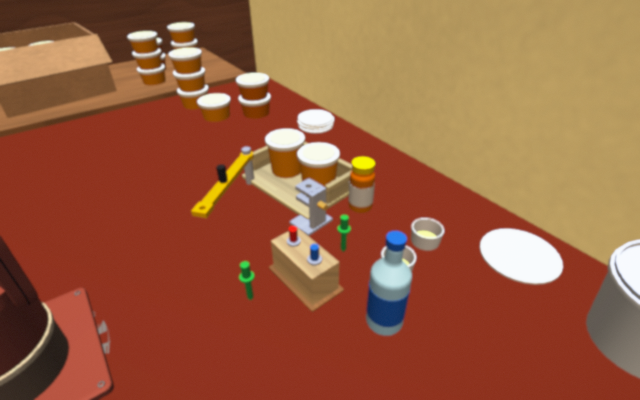

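View pics/wrist0.png

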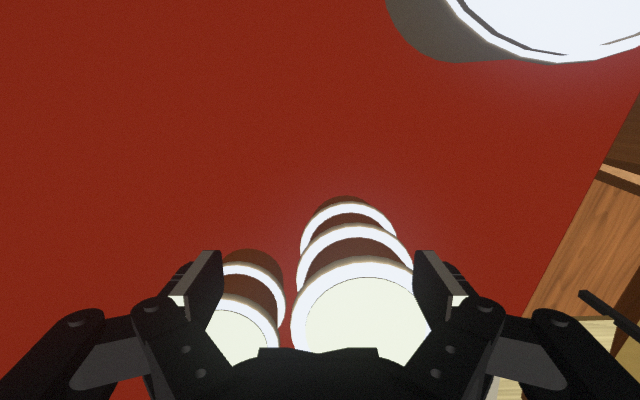

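Run:
```python
from h import *
crop('scene0',220,120,480,340,3,'c1')
crop('side0',180,130,460,340,2.8,'c2')
```

```text
(no output)
```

View pics/c1.png

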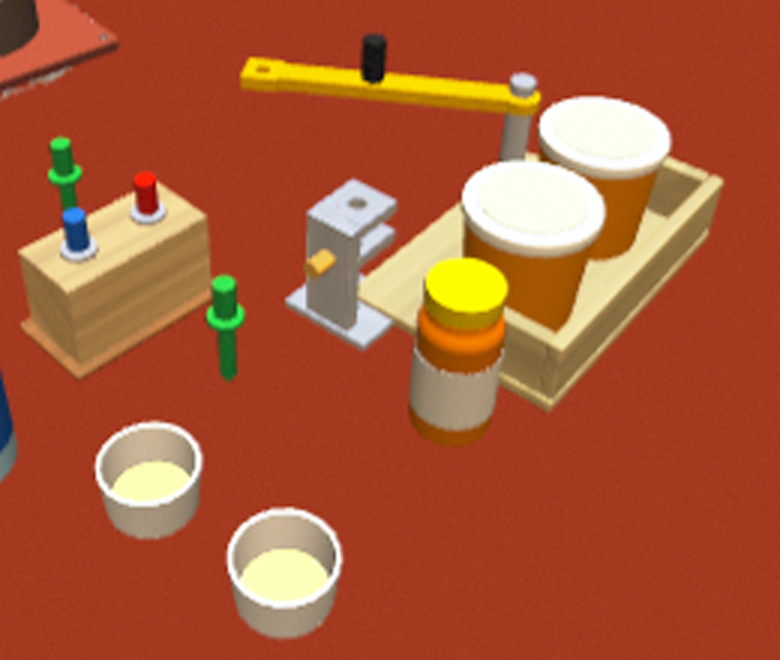

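View pics/c2.png

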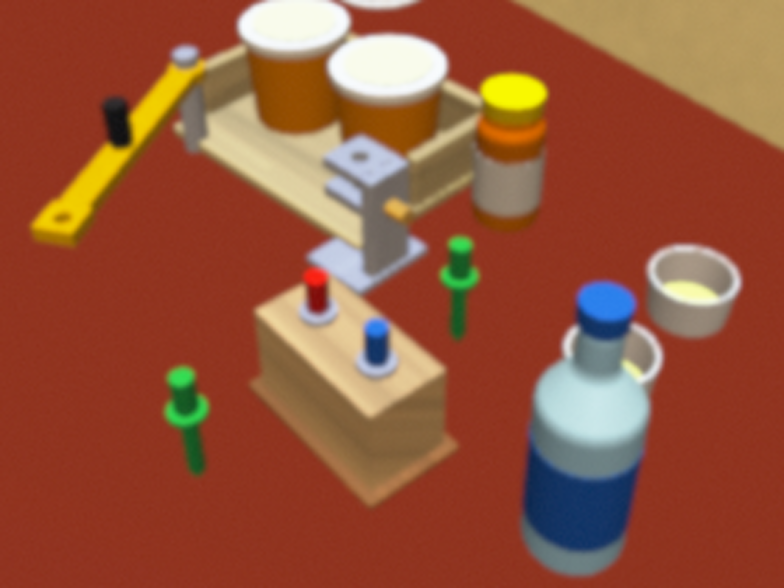

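```bash
cat > m.py <<'E'
from h import *
P={'fork':((357,203),(361,156),.096),'post':((523,79),(185,52),.098),'knob':((374,41),(115,102),.124),'hole':((264,69),(64,217),.084),
'red':((146,178),(316,273),.107),'redcol':((148,210),(318,311),.079),'blue':((74,214),(376,327),.107),'bluecol':((78,247),(377,360),.079),'potA':((149,462),(612,358),.036),'potB':((285,554),(693,280),.036),'jar':((466,285),(514,93),.120),'grn1':((62,144),(181,377),.107),'grn2':((224,284),(459,244),.09)}
for k,(a,b,z) in P.items():
    ua=220+(a[0]+.5)/3-.5,120+(a[1]+.5)/3-.5; ub=180+(b[0]+.5)/2.8-.5,130+(b[1]+.5)/2.8-.5
    p=px2w('scene0',*ua,z);q=px2w('side0',*ub,z); print(k,p[:2].round(4),q[:2].round(4),np.round(np.hypot(*p[:2]),3))
p=px2w('scene0',190,199,.19);print('bottle',p,px2w('side0',396,239,.19))
E
python3 m.py
```

```text
fork [0.5639 0.035 ] [0.5615 0.0327] 0.565
post [0.5271 0.253 ] [0.526  0.2497] 0.585
knob [0.4361 0.1686] [0.4294 0.1684] 0.468
hole [0.3598 0.1134] [0.3571 0.1095] 0.377
red [ 0.4582 -0.0698] [ 0.4568 -0.0707] 0.463
redcol [ 0.4579 -0.0707] [ 0.4541 -0.0749] 0.463
blue [ 0.4623 -0.1301] [ 0.4595 -0.1332] 0.48
bluecol [ 0.4625 -0.1311] [ 0.4598 -0.133 ] 0.481
potA [ 0.6184 -0.1808] [ 0.6112 -0.1881] 0.644
potB [ 0.721 -0.159] [ 0.714  -0.1661] 0.738
jar [0.6902 0.008 ] [0.6849 0.0043] 0.69
grn1 [ 0.3832 -0.0935] [ 0.3466 -0.1016] 0.394
grn2 [ 0.5678 -0.0842] [ 0.561  -0.0854] 0.574
bottle [ 0.52633873 -0.25529682  0.19      ] [ 0.5115642  -0.25939455  0.19      ]
```

```bash
cat >> h.py <<'E'
def rows(wps,show=True):
    """wps: (x,y,z,yaw_deg of tool x); tool down"""
    s=bot.get_state(); p0=s['ee_pos']; R0=R.from_rotvec(s['ee_rot'])
    print('at',p0.round(4),'x-yaw',np.degrees(np.arctan2(*R0.as_matrix()[[1,0],0])).round(1),'tilt z',R0.as_matrix()[:,2].round(4),'F',s['ft_force'].round(1),'w',round(s['gripper_width']*85.4,1),'t',s['clock'])
    for x,y,z,yaw in wps:
        c,q=np.cos(np.radians(yaw)),np.sin(np.radians(yaw))
        Rt=R.from_matrix(np.array([[c,q,0],[q,-c,0],[0,0,-1.]]))
        d=R0.inv().apply(np.array([x,y,z])-p0)/.04; w=np.degrees((R0.inv()*Rt).as_rotvec())
        print('{"dx":%.2f,"dy":%.2f,"dz":%.2f,"wx":%.1f,"wy":%.1f,"wz":%.1f}'%(*d,*w),end=',')
    print()
E
python3 - <<'E'
from h import *
pol=lambda r,a,z,yw:(r*np.cos(np.radians(a)),r*np.sin(np.radians(a)),z,yw)
rows([pol(.64,-74,.25,-74)]+[pol(.63,-74+5*i,.28,-74+i*1.5) for i in range(1,8)])
E
```

```text
at [ 0.17   -0.627   0.2125] x-yaw -74.8 tilt z [-4.0e-04  1.1e-03 -1.0e+00] F [ 0.4 -0.6  1. ] w 85.3 t 0.15
{"dx":-0.24,"dy":-0.23,"dz":-0.94,"wx":0.0,"wy":0.1,"wz":-0.8},{"dx":-0.57,"dy":-1.60,"dz":-1.69,"wx":0.0,"wy":0.1,"wz":-2.3},{"dx":-0.77,"dy":-2.96,"dz":-1.69,"wx":0.0,"wy":0.1,"wz":-3.8},{"dx":-1.09,"dy":-4.30,"dz":-1.69,"wx":-0.0,"wy":0.1,"wz":-5.3},{"dx":-1.52,"dy":-5.60,"dz":-1.69,"wx":-0.0,"wy":0.1,"wz":-6.8},{"dx":-2.07,"dy":-6.86,"dz":-1.69,"wx":-0.0,"wy":0.1,"wz":-8.3},{"dx":-2.72,"dy":-8.07,"dz":-1.69,"wx":-0.0,"wy":0.1,"wz":-9.8},{"dx":-3.47,"dy":-9.22,"dz":-1.69,"wx":-0.0,"wy":0.1,"wz":-11.3},
```

Emit:
{"op": "move_arm", "data": {"moves": [{"dx":-0.2,"dy":-0.2,"dz":-0.9,"wz":-1},{"dx":-0.5,"dy":-1.6,"dz":-1.7,"wz":-2},{"dx":-0.7,"dy":-3.0,"dz":-1.7,"wz":-4},{"dx":-1.1,"dy":-4.3,"dz":-1.7,"wz":-5},{"dx":-1.5,"dy":-5.6,"dz":-1.7,"wz":-7},{"dx":-2.1,"dy":-6.9,"dz":-1.7,"wz":-8},{"dx":-2.7,"dy":-8.1,"dz":-1.7,"wz":-10},{"dx":-3.5,"dy":-9.2,"dz":-1.7,"wz":-11}], "claw": 0, "force": 20}}

```text
invalid input
```

Run:
```python
from h import *
pol=lambda r,a,z,yw:(r*np.cos(np.radians(a)),r*np.sin(np.radians(a)),z,yw)
rows([pol(.62-.005*i,-41+6*i,.28,-63+i*1) for i in range(1,9)])
```

```text
at [ 0.17   -0.627   0.2125] x-yaw -74.8 tilt z [-4.0e-04  1.1e-03 -1.0e+00] F [ 0.4 -0.6  1. ] w 85.3 t 0.15
{"dx":-4.44,"dy":-9.85,"dz":-1.68,"wx":-0.0,"wy":0.1,"wz":-12.8},{"dx":-5.62,"dy":-10.94,"dz":-1.68,"wx":-0.0,"wy":0.1,"wz":-13.8},{"dx":-6.90,"dy":-11.89,"dz":-1.68,"wx":-0.0,"wy":0.1,"wz":-14.8},{"dx":-8.26,"dy":-12.70,"dz":-1.68,"wx":-0.0,"wy":0.1,"wz":-15.8},{"dx":-9.68,"dy":-13.35,"dz":-1.68,"wx":-0.0,"wy":0.1,"wz":-16.8},{"dx":-11.16,"dy":-13.85,"dz":-1.68,"wx":-0.0,"wy":0.1,"wz":-17.8},{"dx":-12.66,"dy":-14.18,"dz":-1.67,"wx":-0.0,"wy":0.1,"wz":-18.8},{"dx":-14.18,"dy":-14.35,"dz":-1.67,"wx":-0.0,"wy":0.1,"wz":-19.8},
```

Emit:
{"op": "move_arm", "data": {"moves": [{"dx":-0.2,"dy":-0.2,"dz":-0.9,"wx":0,"wy":0,"wz":-1},{"dx":-0.5,"dy":-1.6,"dz":-1.7,"wx":0,"wy":0,"wz":-2},{"dx":-0.7,"dy":-3.0,"dz":-1.7,"wx":0,"wy":0,"wz":-4},{"dx":-1.1,"dy":-4.3,"dz":-1.7,"wx":0,"wy":0,"wz":-5},{"dx":-1.5,"dy":-5.6,"dz":-1.7,"wx":0,"wy":0,"wz":-7},{"dx":-2.1,"dy":-6.9,"dz":-1.7,"wx":0,"wy":0,"wz":-8},{"dx":-2.7,"dy":-8.1,"dz":-1.7,"wx":0,"wy":0,"wz":-10},{"dx":-3.5,"dy":-9.2,"dz":-1.7,"wx":0,"wy":0,"wz":-11}], "claw": 0, "force": 20}}

```text
clock: 1.15
ee_pos: [0.4897, -0.3943, 0.28]
ee_rot: [-2.667, 1.659, 0.003]
ft_force: [-0.4, 0.1, 0.1]
gripper_width: -0.003
```

Run:
```python
from h import *
pol=lambda r,a,z,yw:(r*np.cos(np.radians(a)),r*np.sin(np.radians(a)),z,yw)
rows([pol(.62-.01*i,-39+5.4*i,.28,-63+i*1) for i in range(1,9)])
```

```text
at [ 0.4897 -0.3943  0.28  ] x-yaw -63.8 tilt z [-9.0e-04  1.6e-03 -1.0e+00] F [-0.4  0.1  0.1] w -0.3 t 1.15
{"dx":-1.07,"dy":-1.04,"dz":0.00,"wx":0.0,"wy":0.1,"wz":-1.8},{"dx":-2.05,"dy":-2.10,"dz":0.00,"wx":0.0,"wy":0.1,"wz":-2.8},{"dx":-3.12,"dy":-3.05,"dz":0.01,"wx":0.0,"wy":0.1,"wz":-3.8},{"dx":-4.25,"dy":-3.87,"dz":0.01,"wx":0.0,"wy":0.1,"wz":-4.8},{"dx":-5.44,"dy":-4.57,"dz":0.01,"wx":0.0,"wy":0.1,"wz":-5.8},{"dx":-6.67,"dy":-5.14,"dz":0.01,"wx":-0.0,"wy":0.1,"wz":-6.8},{"dx":-7.92,"dy":-5.58,"dz":0.01,"wx":-0.0,"wy":0.1,"wz":-7.8},{"dx":-9.19,"dy":-5.89,"dz":0.02,"wx":-0.0,"wy":0.1,"wz":-8.8},
```

Emit:
{"op": "move_arm", "data": {"moves": [{"dx":-1.1,"dy":-1.0,"dz":0,"wx":0,"wy":0,"wz":-2},{"dx":-2.0,"dy":-2.1,"dz":0,"wx":0,"wy":0,"wz":-3},{"dx":-3.1,"dy":-3.0,"dz":0,"wx":0,"wy":0,"wz":-4},{"dx":-4.2,"dy":-3.9,"dz":0,"wx":0,"wy":0,"wz":-5},{"dx":-5.4,"dy":-4.6,"dz":0,"wx":0,"wy":0,"wz":-6},{"dx":-6.7,"dy":-5.1,"dz":0,"wx":0,"wy":0,"wz":-7},{"dx":-7.9,"dy":-5.6,"dz":0,"wx":0,"wy":0,"wz":-8},{"dx":-9.2,"dy":-5.9,"dz":0,"wx":0,"wy":0,"wz":-9}]}}

```text
clock: 2.15
ee_pos: [0.5385, 0.0418, 0.2804]
ee_rot: [-2.789, 1.444, 0.003]
ft_force: [0.7, 0.3, 0.7]
gripper_width: -0.0
```

Run:
```python
from h import *
grab('wrist','w1')
rows([(.50,.07,.24,-50),(.47,.12,.2,-50),(.44,.165,.2,-48),(.412,.193,.2,-48),(.412,.193,.16,-48),(.412,.193,.113,-48),(.412,.193,.113,-48)])
```

```text
at [0.5364 0.0505 0.2809] x-yaw -54.2 tilt z [-0.0013  0.0048 -1.    ] F [-1.   7.2 -0.1] w 0.3 t 2.2
{"dx":-0.92,"dy":0.45,"dz":1.03,"wx":-0.1,"wy":0.3,"wz":-4.2},{"dx":-2.37,"dy":0.33,"dz":2.03,"wx":-0.1,"wy":0.3,"wz":-4.2},{"dx":-3.72,"dy":0.28,"dz":2.04,"wx":-0.1,"wy":0.3,"wz":-6.2},{"dx":-4.70,"dy":0.44,"dz":2.04,"wx":-0.1,"wy":0.3,"wz":-6.2},{"dx":-4.70,"dy":0.44,"dz":3.04,"wx":-0.1,"wy":0.3,"wz":-6.2},{"dx":-4.69,"dy":0.44,"dz":4.22,"wx":-0.1,"wy":0.3,"wz":-6.2},{"dx":-4.69,"dy":0.44,"dz":4.22,"wx":-0.1,"wy":0.3,"wz":-6.2},
```

View pics/w1.png

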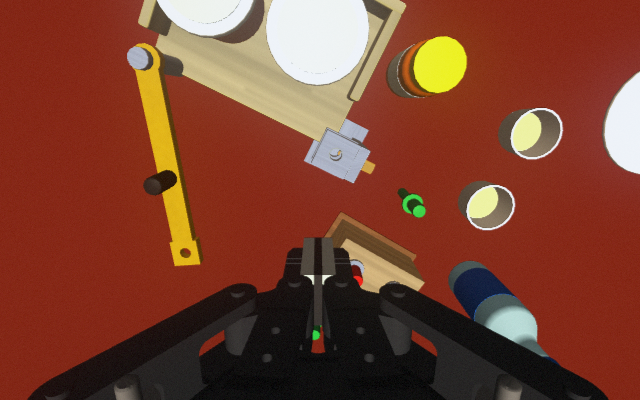

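Run:
```python
from h import *
for k,u,v,z in [('post',138,57,.098),('knob',153,185,.124),('hole',185,253,.084),('fork',335.5,155,.096),('potA',490,206,.036),('potB',533,133,.036),('jar',440,64,.12)]:
    print(k,px2w('w1',u,v,z).round(4))
```

```text
post [0.527  0.2524 0.098 ]
knob [0.4317 0.1731 0.124 ]
hole [0.3561 0.1131 0.084 ]
fork [0.561  0.0359 0.096 ]
potA [ 0.6181 -0.1787  0.036 ]
potB [ 0.7179 -0.1552  0.036 ]
jar [0.6878 0.0104 0.12  ]
```

Emit:
{"op": "move_arm", "data": {"moves": [{"dx":-0.9,"dy":0.4,"dz":1.0,"wx":0,"wy":0.3,"wz":-4},{"dx":-2.4,"dy":0.3,"dz":1.5,"wx":0,"wy":0.3,"wz":-4},{"dx":-3.7,"dy":0.3,"dz":1.7,"wx":0,"wy":0.3,"wz":-6},{"dx":-4.8,"dy":0.4,"dz":2.0,"wx":0,"wy":0.3,"wz":-6},{"dx":-4.8,"dy":0.4,"dz":2.0,"wx":0,"wy":0.3,"wz":-6}]}}

```text
clock: 2.82
ee_pos: [0.4086, 0.1994, 0.2013]
ee_rot: [-2.871, 1.274, -0.002]
ft_force: [-0.1, -0.8, 0.4]
gripper_width: 0.001
```

```bash
cat >> h.py <<'E'
C=np.array([.5268,.2522])
def push(phi,d,z=.112):
    a=np.radians(phi); p=C+.125*np.array([np.cos(a),np.sin(a)])-d*np.array([-np.sin(a),np.cos(a)])
    return (*p,z,phi+90)
E
python3 - <<'E'
from h import *
rows([(*push(-139.5,.038,z)[:3],-49.5) for z in (.15,.112)]+[push(-139.5+7*i,.027) for i in range(1,7)])
E
```

```text
at [0.4086 0.1994 0.2013] x-yaw -47.9 tilt z [ 1.2e-03  1.0e-04 -1.0e+00] F [-0.1 -0.8  0.4] w 0.1 t 2.825
{"dx":-0.04,"dy":0.02,"dz":1.28,"wx":-0.1,"wy":-0.0,"wz":1.6},{"dx":-0.04,"dy":0.02,"dz":2.23,"wx":-0.1,"wy":-0.0,"wz":1.6},{"dx":0.62,"dy":0.10,"dz":2.23,"wx":-0.1,"wy":-0.0,"wz":-5.4},{"dx":1.01,"dy":0.12,"dz":2.23,"wx":-0.0,"wy":-0.1,"wz":-12.4},{"dx":1.40,"dy":0.10,"dz":2.23,"wx":-0.0,"wy":-0.1,"wz":-19.4},{"dx":1.79,"dy":0.02,"dz":2.23,"wx":-0.0,"wy":-0.1,"wz":-26.4},{"dx":2.16,"dy":-0.09,"dz":2.23,"wx":-0.0,"wy":-0.1,"wz":-33.4},{"dx":2.51,"dy":-0.26,"dz":2.23,"wx":-0.0,"wy":-0.1,"wz":-40.4},
```

Emit:
{"op": "move_arm", "data": {"moves": [{"dx":0,"dy":0,"dz":1.3,"wx":0,"wy":0,"wz":1},{"dx":0,"dy":0,"dz":2.2,"wx":0,"wy":0,"wz":1},{"dx":0.6,"dy":0.1,"dz":2.2,"wx":0,"wy":0,"wz":-5},{"dx":1.0,"dy":0.1,"dz":2.2,"wx":0,"wy":0,"wz":-12},{"dx":1.4,"dy":0.1,"dz":2.2,"wx":0,"wy":0,"wz":-19},{"dx":1.8,"dy":0,"dz":2.2,"wx":0,"wy":0,"wz":-26},{"dx":2.2,"dy":-0.1,"dz":2.2,"wx":0,"wy":0,"wz":-33},{"dx":2.5,"dy":-0.3,"dz":2.2,"wx":0,"wy":0,"wz":-40}]}}

```text
clock: 3.82
ee_pos: [0.4857, 0.1314, 0.1132]
ee_rot: [3.134, -0.213, 0.002]
ft_force: [-1.2, 0.9, 1.0]
gripper_width: 0.0
```

Run:
```python
from h import *
grab('scene','s1');crop('s1',220,60,480,280,3,'c3')
rows([push(-90,.0265),push(-84,.0255),push(-81,.0245),push(-80.8,.0225),push(-80.8,.0205)])
```

```text
at [0.4873 0.1309 0.1133] x-yaw -7.5 tilt z [ 2.1e-03 -2.0e-04 -1.0e+00] F [ 1.6 -1.5  0.8] w 0.4 t 3.875
{"dx":0.33,"dy":0.05,"dz":0.03,"wx":0.0,"wy":-0.1,"wz":-7.5},{"dx":0.69,"dy":0.05,"dz":0.03,"wx":0.0,"wy":-0.1,"wz":-13.5},{"dx":0.88,"dy":0.03,"dz":0.03,"wx":0.0,"wy":-0.1,"wz":-16.5},{"dx":0.94,"dy":0.02,"dz":0.04,"wx":0.0,"wy":-0.1,"wz":-16.7},{"dx":0.99,"dy":0.00,"dz":0.04,"wx":0.0,"wy":-0.1,"wz":-16.7},
```

View pics/c3.png

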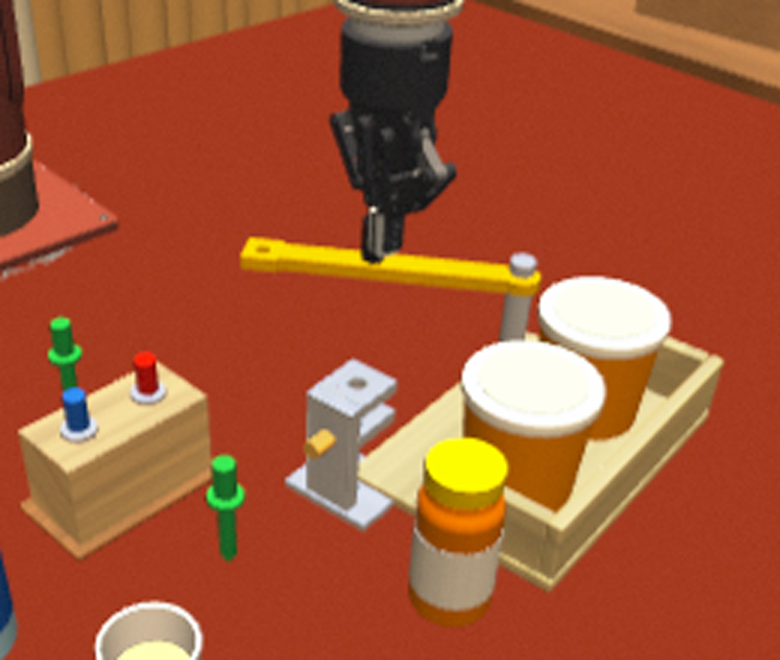

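Run:
```python
from h import *
s=bot.get_state(); p=s['ee_pos'].copy(); 
for dz in (0,-.017): print((w2px('s1',p+[0,0,dz])-[220,60])*3)
print((w2px('s1',[.4317,.171,.124])-[220,60])*3,(w2px('s1',[.4317,.171,.1])-[220,60])*3)
grab('side','d1');crop('d1',150,60,430,270,2.8,'c4'); grab('wrist','w2')
```

```text
[381.7571554  271.57523787]
[380.67106408 290.16151087]
[371.45861045 217.08443067] [370.1787466 242.7048504]
```

View pics/c4.png

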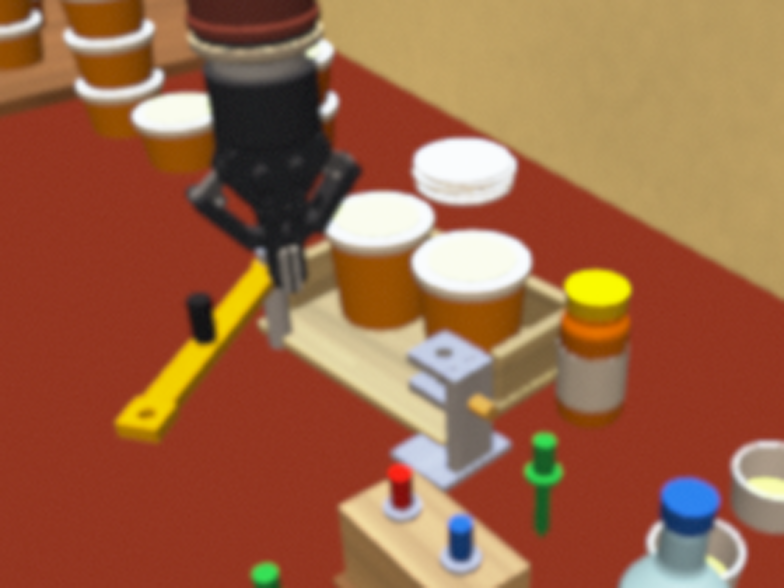

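View pics/w2.png

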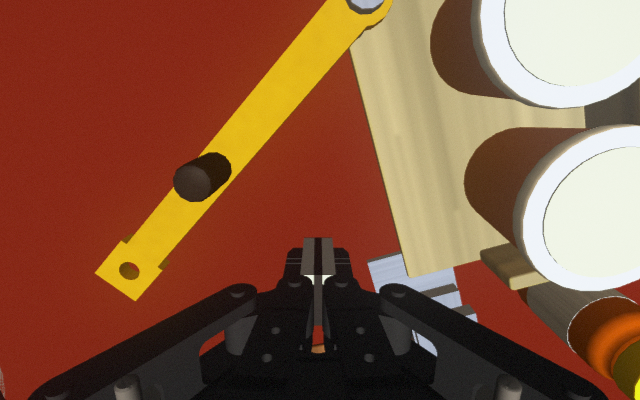

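Run:
```python
from h import *
s=bot.get_state(); p=s['ee_pos']; print(p, bot.nose_length)
def tri(obs):
    A=[];b=[]
    for fn,u,v in obs:
        K,Rm,t=cam(fn); M=K@np.c_[Rm,t]
        for r,c in ((0,u),(1,v)):
            A.append(c*M[2,:3]-M[r,:3]); b.append(M[r,3]-c*M[2,3])
    x,res,*_=np.linalg.lstsq(np.array(A),np.array(b),rcond=None); return x
for (a,b) in [((376,258),(289,290))]:
    ua=220+(a[0]+.5)/3-.5,60+(a[1]+.5)/3-.5; ub=150+(b[0]+.5)/2.8-.5,60+(b[1]+.5)/2.8-.5
    x=tri([('s1',*ua),('d1',*ub)]); print('tip',x, ua,w2px('s1',x),ub,w2px('d1',x))
print('pred side', (w2px('d1',p-[0,0,.017])-[150,60])*2.8)
print('wrist tip',w2px('w2',p-[0,0,.017]))
```

```text
[0.48520165 0.13231033 0.11312477] 0.017
tip [0.48516486 0.12585306 0.12968285] (345.0, 145.66666666666669) [345.38509711 144.75066325] (252.89285714285717, 163.25) [253.2996179  164.11234456]
pred side [290.12773009 325.0047791 ]
wrist tip [317.12017262 227.00362189]
```

Run:
```python
from h import *
p=bot.get_state()['ee_pos']
for dz in (-.017,0,.016,.03): print(dz,w2px('w2',p+[0,0,dz]),(w2px('s1',p+[0,0,dz])-[220,60])*3,(w2px('d1',p+[0,0,dz])-[150,60])*2.8)
crop('w2',220,200,420,400,4,'c5')
crop('s1',310,90,390,160,8,'c6')
```

```text
-0.017 [317.12017262 227.00362189] [380.15280231 288.64819584] [290.12773009 325.0047791 ]
0 [317.04499528 238.84706378] [381.22982361 270.09023841] [287.69744109 306.41866631]
0.016 [316.96015014 252.21357194] [382.26782121 252.2046912 ] [285.35494487 288.50396604]
0.03 [316.87123055 266.2219687 ] [383.19609134 236.20983807] [283.25985621 272.48136373]
```

View pics/c5.png

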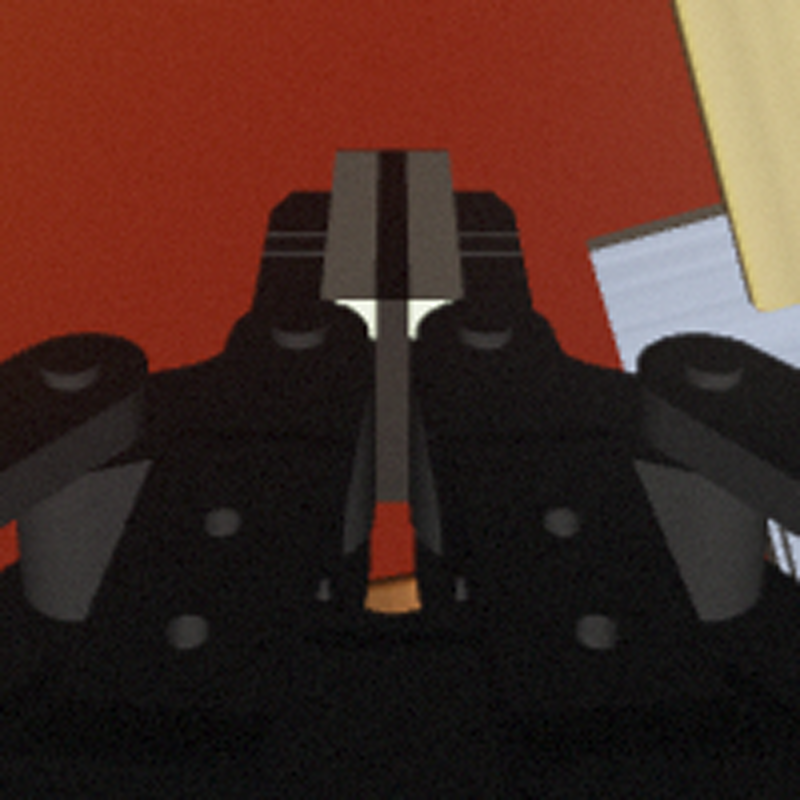

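View pics/c6.png

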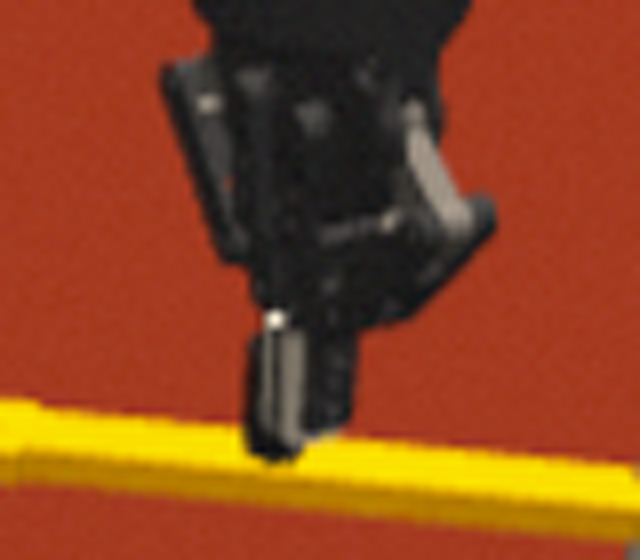

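Run:
```python
from h import *
s=bot.get_state();p=s['ee_pos'];Rm=R.from_rotvec(s['ee_rot']).as_matrix()
for dy in (.011,-.011):
  for dz in (-.02,-.017,0,.016,.03): 
    q=p+Rm@[0,dy,-dz]; print(dy,dz,w2px('w2',q),(w2px('s1',q)-[310,90])*8,(w2px('d1',q)-[150,60])*2.8)
K,Rc,t=cam('w2'); print('cam in tool',Rm.T@(-Rc.T@t-p)); K,Rc,t=cam('w1')
```

```text
0.011 -0.02 [317.09545812 241.92774692] [262.8102811  548.73448015] [295.42794074 335.22762866]
0.011 -0.017 [317.08010271 244.03173718] [263.24049941 540.09847041] [295.00999787 331.98031114]
0.011 0 [316.9836813  257.24334002] [265.71364032 490.45374606] [292.60707906 313.31019847]
0.011 0.016 [316.87521051 272.10594294] [268.09746399 442.60193595] [290.29038637 295.31004242]
0.011 0.03 [316.76192749 287.62791499] [270.2295348  399.80370036] [288.2178952  279.20727455]
-0.011 -0.02 [317.21140607 207.73699548] [323.43472615 528.07585367] [285.78616213 321.35985099]
-0.011 -0.017 [317.19731875 209.38633131] [323.98871312 519.48975268] [285.35553892 318.14359614]
-0.011 0 [317.10854539 219.77987042] [327.17284897 470.13965322] [282.88038761 299.65709263]
-0.011 0.016 [317.00802476 231.54877424] [330.24118704 422.58427364] [280.49513754 281.84204687]
-0.011 0.03 [316.90229826 243.92717844] [332.98481392 380.06150888] [278.36221613 265.91160285]
cam in tool [ 0.00029729 -0.07188125 -0.16046859]
```

Run:
```python
from h import *
rows([(.47,.15,.135,-15),(.45,.17,.14,-25),(.425,.188,.14,-35),(*push(-139.5,.04,.14)[:3],-45),(*push(-139.5,.04,.11)[:3],-49.5),(*push(-139.5,.04,.08)[:3],-49.5)])
```

```text
at [0.4852 0.1323 0.1131] x-yaw -8.1 tilt z [ 7.e-04  3.e-04 -1.e+00] F [-1.4  0.1 -0.5] w 0.2 t 3.975
{"dx":-0.44,"dy":-0.38,"dz":-0.55,"wx":-0.0,"wy":-0.0,"wz":6.9},{"dx":-1.00,"dy":-0.81,"dz":-0.67,"wx":-0.0,"wy":-0.0,"wz":16.9},{"dx":-1.69,"dy":-1.17,"dz":-0.67,"wx":-0.0,"wy":-0.0,"wz":26.9},{"dx":-2.21,"dy":-1.43,"dz":-0.67,"wx":-0.0,"wy":-0.0,"wz":36.9},{"dx":-2.21,"dy":-1.43,"dz":0.08,"wx":-0.0,"wy":-0.0,"wz":41.4},{"dx":-2.21,"dy":-1.43,"dz":0.83,"wx":-0.0,"wy":-0.0,"wz":41.4},
```

Emit:
{"op": "move_arm", "data": {"moves": [{"dx":0,"dy":0,"dz":-0.6,"wx":0,"wy":0,"wz":7},{"dx":-1.0,"dy":-0.8,"dz":-0.7,"wx":0,"wy":0,"wz":17},{"dx":-1.7,"dy":-1.2,"dz":-0.7,"wx":0,"wy":0,"wz":27},{"dx":-2.2,"dy":-1.4,"dz":-0.7,"wx":0,"wy":0,"wz":37},{"dx":-2.2,"dy":-1.4,"dz":0.1,"wx":0,"wy":0,"wz":41},{"dx":-2.2,"dy":-1.4,"dz":0.8,"wx":0,"wy":0,"wz":41},{"dx":-2.2,"dy":-1.4,"dz":0.8,"wx":0,"wy":0,"wz":41}]}}

```text
clock: 4.85
ee_pos: [0.4041, 0.1994, 0.0797]
ee_rot: [2.855, -1.307, -0.004]
ft_force: [0.2, 0.1, 1.2]
gripper_width: -0.001
```

Run:
```python
from h import *
grab('wrist','w3'); grab('side','d3'); crop('d3',100,60,380,270,2.8,'c7')
rows([push(-139.5+7*i,.026,.08) for i in range(1,7)])
```

```text
at [0.4059 0.2003 0.0818] x-yaw -49.2 tilt z [ 7.e-04  4.e-04 -1.e+00] F [ 0.1 -0.4 -0.1] w 0.1 t 4.95
{"dx":0.71,"dy":0.05,"dz":0.04,"wx":-0.0,"wy":-0.0,"wz":-6.7},{"dx":1.10,"dy":0.06,"dz":0.04,"wx":-0.0,"wy":-0.0,"wz":-13.7},{"dx":1.49,"dy":0.02,"dz":0.04,"wx":-0.0,"wy":-0.0,"wz":-20.7},{"dx":1.87,"dy":-0.06,"dz":0.04,"wx":-0.0,"wy":-0.0,"wz":-27.7},{"dx":2.24,"dy":-0.19,"dz":0.04,"wx":-0.0,"wy":-0.0,"wz":-34.7},{"dx":2.59,"dy":-0.37,"dz":0.04,"wx":-0.0,"wy":-0.0,"wz":-41.7},
```

View pics/w3.png

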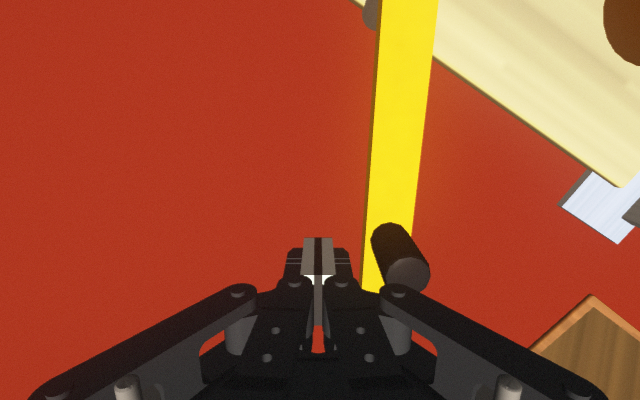

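View pics/c7.png

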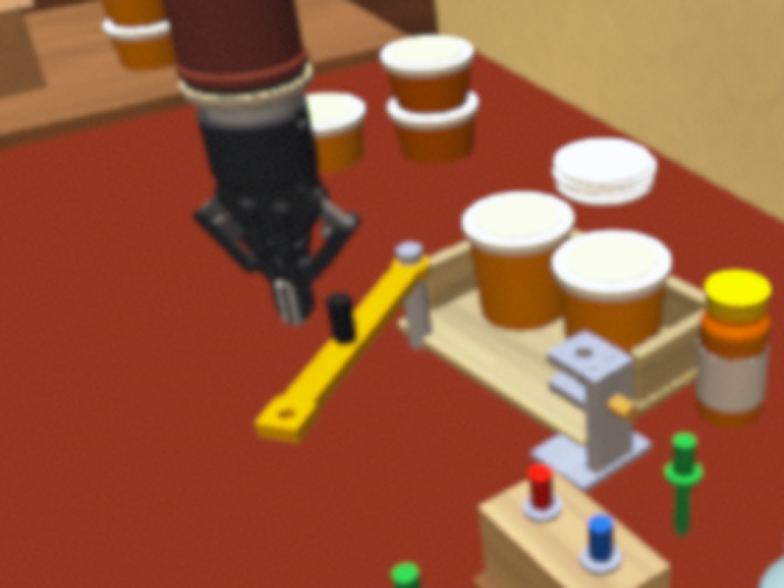

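Emit:
{"op": "move_arm", "data": {"moves": [{"dx":0.7,"dy":0.1,"dz":0,"wx":0,"wy":0,"wz":-6},{"dx":1.1,"dy":0.1,"dz":0,"wx":0,"wy":0,"wz":-13},{"dx":1.5,"dy":0,"dz":0,"wx":0,"wy":0,"wz":-20},{"dx":1.9,"dy":0,"dz":0,"wx":0,"wy":0,"wz":-27},{"dx":2.2,"dy":-0.2,"dz":0,"wx":0,"wy":0,"wz":-34},{"dx":2.6,"dy":-0.4,"dz":0,"wx":0,"wy":0,"wz":-41}]}}

```text
clock: 5.7
ee_pos: [0.4868, 0.1321, 0.0833]
ee_rot: [-3.133, 0.219, -0.003]
ft_force: [-1.4, 0.9, 0.1]
gripper_width: 0.002
```

Run:
```python
from h import *
grab('wrist','w4')
rows([push(-90,.0265,.08),push(-84,.0255,.08),push(-81,.0245,.08),push(-80.8,.0225,.08),push(-80.8,.0205,.08)])
```

```text
at [0.4891 0.1308 0.0834] x-yaw -7.8 tilt z [ 3.5e-03  6.0e-04 -1.0e+00] F [ 1.1 -1.5  1.1] w 0.1 t 5.75
{"dx":0.29,"dy":0.05,"dz":0.08,"wx":-0.1,"wy":-0.2,"wz":-7.8},{"dx":0.65,"dy":0.05,"dz":0.09,"wx":-0.0,"wy":-0.2,"wz":-13.8},{"dx":0.84,"dy":0.03,"dz":0.09,"wx":-0.0,"wy":-0.2,"wz":-16.8},{"dx":0.90,"dy":0.02,"dz":0.09,"wx":-0.0,"wy":-0.2,"wz":-17.0},{"dx":0.94,"dy":0.00,"dz":0.09,"wx":-0.0,"wy":-0.2,"wz":-17.0},
```

View pics/w4.png

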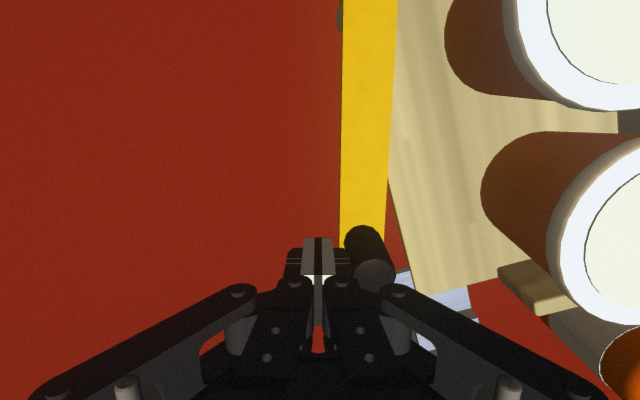

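The bar moves now: knob at (370,255) touches the finger. I push on to the stop.

Emit:
{"op": "move_arm", "data": {"moves": [{"dx":0.3,"dy":0.1,"dz":0,"wx":0,"wy":0,"wz":-8},{"dx":0.6,"dy":0.1,"dz":0,"wx":0,"wy":0,"wz":-14},{"dx":0.8,"dy":0,"dz":0,"wx":0,"wy":0,"wz":-17},{"dx":0.9,"dy":0,"dz":0,"wx":0,"wy":0,"wz":-17},{"dx":0.9,"dy":0,"dz":0,"wx":0,"wy":0,"wz":-17}]}}

```text
clock: 6.38
ee_pos: [0.5241, 0.1263, 0.0841]
ee_rot: [-3.131, -0.249, -0.004]
ft_force: [-5.2, 0.4, 3.2]
gripper_width: -0.002
```

Run:
```python
from h import *
grab('scene','s4');crop('s4',220,60,480,280,3,'c8')
rows([push(-80.8,.0225,.08),push(-80.8,.0205,.08)])
```

```text
at [0.5241 0.1263 0.0841] x-yaw 9.1 tilt z [ 2.8e-03  6.0e-04 -1.0e+00] F [-4.6 -0.5  4.2] w 0.1 t 6.425
{"dx":0.01,"dy":0.03,"dz":0.10,"wx":-0.0,"wy":-0.2,"wz":-0.1},{"dx":0.06,"dy":0.03,"dz":0.10,"wx":-0.0,"wy":-0.2,"wz":-0.1},
```

View pics/c8.png

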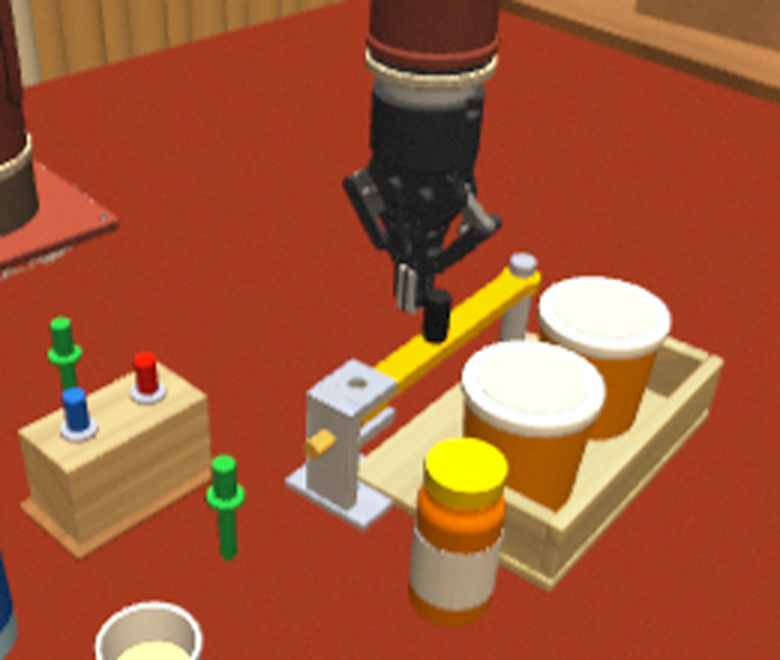

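Emit:
{"op": "move_arm", "data": {"moves": [{"dx":0.1,"dy":0,"dz":0,"wx":0,"wy":0,"wz":0},{"dx":0.1,"dy":0,"dz":0,"wx":0,"wy":0,"wz":0},{"dx":0.1,"dy":0,"dz":0,"wx":0,"wy":0,"wz":0}]}}

```text
clock: 6.8
ee_pos: [0.5244, 0.1263, 0.084]
ee_rot: [3.13, 0.247, -0.006]
ft_force: [-18.3, -3.6, 12.7]
gripper_width: -0.002
```

Run:
```python
from h import *
a=np.radians(9.1);p=bot.get_state()['ee_pos'];b=p[:2]-.03*np.array([np.cos(a),np.sin(a)])
rows([(*b,.084,9),(*b,.12,5),(b[0],b[1]-.03,.2,-5),(.49,.0,.2,-14)])
```

```text
at [0.5244 0.1263 0.084 ] x-yaw 9.0 tilt z [-0.0038 -0.0021 -1.    ] F [-18.3  -3.6  12.7] w -0.1 t 6.8
{"dx":-0.75,"dy":0.00,"dz":0.00,"wx":0.1,"wy":0.2,"wz":0.0},{"dx":-0.75,"dy":0.00,"dz":-0.90,"wx":0.1,"wy":0.2,"wz":4.0},{"dx":-0.88,"dy":0.75,"dz":-2.90,"wx":0.1,"wy":0.2,"wz":14.0},{"dx":-1.35,"dy":2.99,"dz":-2.89,"wx":0.1,"wy":0.2,"wz":23.0},
```

Emit:
{"op": "move_arm", "data": {"moves": [{"dx":-0.7,"dy":0,"dz":0,"wx":0,"wy":0,"wz":0},{"dx":-0.8,"dy":0,"dz":-0.9,"wx":0,"wy":0,"wz":4},{"dx":-0.9,"dy":0.8,"dz":-2.2,"wx":0,"wy":0,"wz":9},{"dx":-1.1,"dy":2.0,"dz":-2.2,"wx":0,"wy":0,"wz":9},{"dx":-1.4,"dy":3.2,"dz":-2.2,"wx":0,"wy":0,"wz":9},{"dx":-1.4,"dy":3.2,"dz":-2.2,"wx":0,"wy":0,"wz":9}], "claw": 40}}

```text
clock: 7.55
ee_pos: [0.4894, -0.0131, 0.1729]
ee_rot: [3.138, -0.013, -0.004]
ft_force: [0.4, 0.2, -0.6]
gripper_width: 0.469
```

Run:
```python
from h import *
grab('wrist','w5'); grab('scene','s5');crop('s5',220,100,480,300,3,'c9')
rows([(.457,-.04,.16,0),(.457,-.0705,.14,0)])
```

```text
at [ 0.4897 -0.0088  0.1729] x-yaw -0.1 tilt z [-0.0025 -0.0021 -1.    ] F [-0.6  0.7 -0. ] w 40.3 t 7.65
{"dx":-0.81,"dy":0.78,"dz":0.33,"wx":0.1,"wy":0.1,"wz":-0.1},{"dx":-0.81,"dy":1.54,"dz":0.83,"wx":0.1,"wy":0.1,"wz":-0.1},
```

View pics/w5.png

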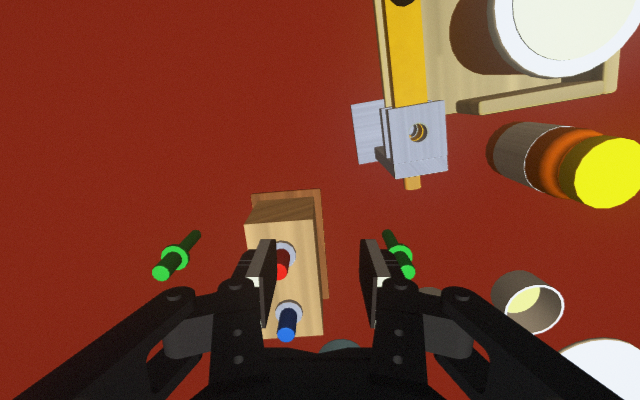

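View pics/c9.png

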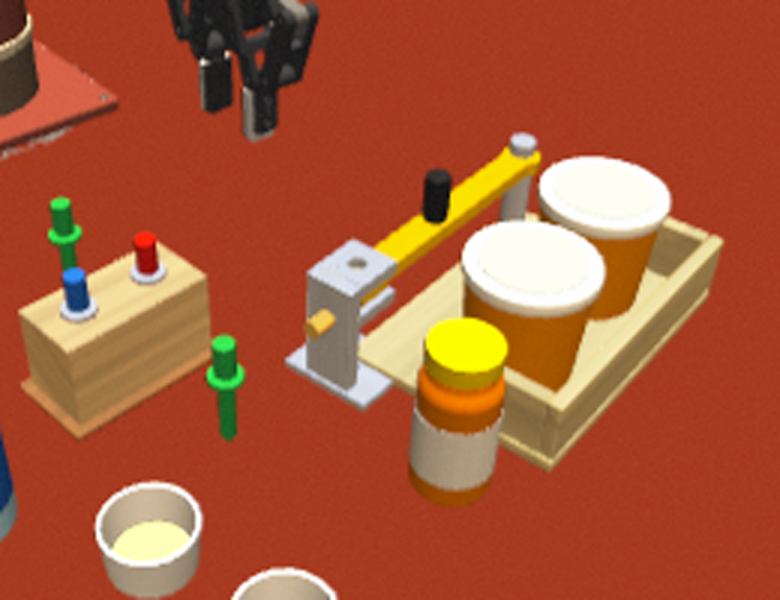

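Emit:
{"op": "move_arm", "data": {"moves": [{"dx":-0.8,"dy":0.8,"dz":0.4,"wx":0,"wy":0,"wz":0},{"dx":-0.8,"dy":1.5,"dz":1.0,"wx":0,"wy":0,"wz":0},{"dx":-0.8,"dy":1.5,"dz":1.0,"wx":0,"wy":0,"wz":0}]}}

```text
clock: 8.02
ee_pos: [0.4563, -0.0693, 0.1319]
ee_rot: [3.14, -0.007, -0.007]
ft_force: [-0.6, 0.6, 0.8]
gripper_width: 0.468
```

Run:
```python
from h import *
print('fork',px2w('w5',418,132,.096))
grab('wrist','w6'); grab('scene','s6');crop('s6',200,120,400,270,4,'c10');grab('side','d6');crop('d6',220,130,420,280,4,'c11')
rows([(.457,-.0705,.09,0),(.457,-.0705,.067,0)])
```

```text
fork [0.56138743 0.03664462 0.096     ]
at [ 0.4582 -0.0672  0.1338] x-yaw -0.0 tilt z [-0.0015 -0.0017 -1.    ] F [ 0.2  0.5 -0.2] w 39.8 t 8.175
{"dx":-0.03,"dy":0.08,"dz":1.09,"wx":0.1,"wy":0.1,"wz":-0.0},{"dx":-0.03,"dy":0.08,"dz":1.67,"wx":0.1,"wy":0.1,"wz":-0.0},
```

View pics/w6.png

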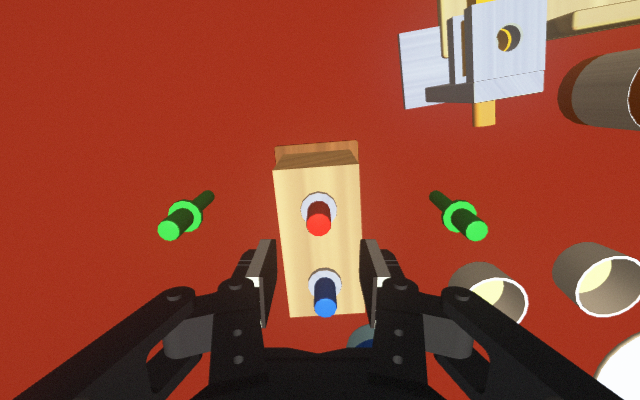

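View pics/c10.png

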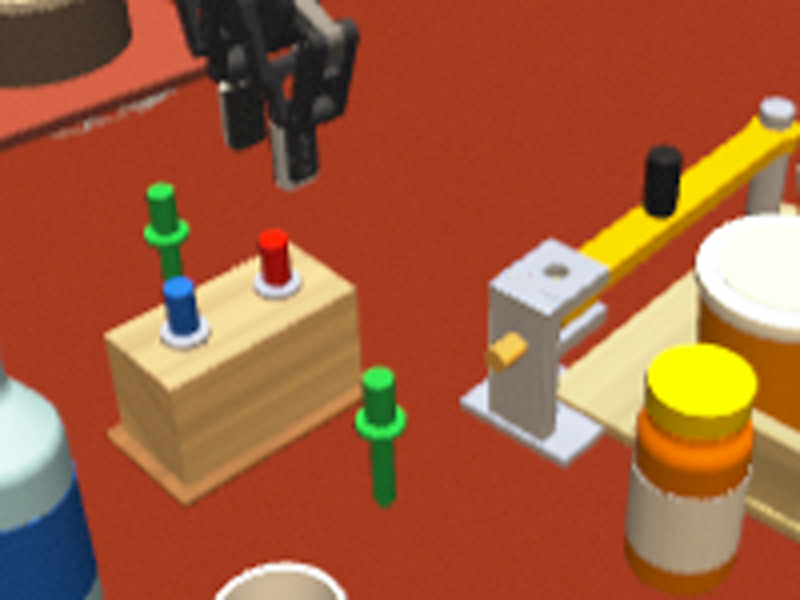

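View pics/c11.png

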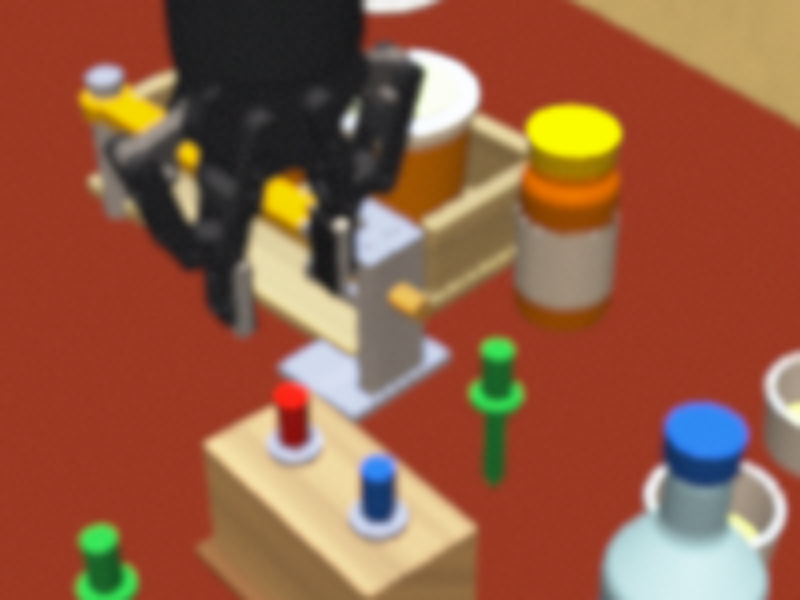

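```bash
cat >> h.py <<'E'
def tri(obs):
    A=[];b=[]
    for fn,u,v in obs:
        K,Rm,t=cam(fn); M=K@np.c_[Rm,t]
        for r,c in ((0,u),(1,v)):
            w=np.array(c*M[2,:3]-M[r,:3]); A.append(w); b.append(M[r,3]-c*M[2,3])
    x=np.linalg.lstsq(np.array(A),np.array(b),rcond=None)[0]
    return x,[np.round(w2px(f,x)-[u,v],1) for f,u,v in obs]
def un(p,x0,y0,s): return (x0+(p[0]+.5)/s-.5,y0+(p[1]+.5)/s-.5)
E
python3 - <<'E'
from h import *
for a,b in [((294,184),(328,290)),((240,144),(240,333))]:
    print(tri([('s6',*un(a,200,120,4)),('d6',*un(b,220,130,4))]))
print('red',px2w('w6',318,225,.107),px2w('s6',*un((274,237),200,120,4),.107),px2w('d6',*un((290,394),220,130,4),.107))
print('redtri',tri([('w6',318,225),('s6',*un((274,237),200,120,4)),('d6',*un((290,394),220,130,4))]))
p=np.array([.4575,-.07,.12])
print(px2w('w6',507,39,.096))
E
```

```text
(array([ 0.4796015 , -0.06829053,  0.15101973]), [array([ 0., -0.]), array([0., 0.])])
(array([ 0.43314592, -0.07096263,  0.15201233]), [array([-0.3,  0.5]), array([-0.3, -0.5])])
red [ 0.45569173 -0.07054675  0.107     ] [ 0.45752321 -0.0699349   0.107     ] [ 0.45487817 -0.07246286  0.107     ]
redtri (array([ 0.45598861, -0.07025918,  0.10569259]), [array([ 0.5, -1.2]), array([-0.5,  0.2]), array([-0.1, -0.3])])
[0.56045614 0.03529216 0.096     ]
```

Emit:
{"op": "move_arm", "data": {"moves": [{"dx":0,"dy":0.1,"dz":0.8,"wx":0.1,"wy":0.1,"wz":0},{"dx":0,"dy":0.1,"dz":1.6,"wx":0.1,"wy":0.1,"wz":0},{"dx":0,"dy":0.1,"dz":1.6,"wx":0.1,"wy":0.1,"wz":0}]}}

```text
clock: 8.55
ee_pos: [0.4571, -0.0697, 0.0687]
ee_rot: [-3.14, -0.002, 0.004]
ft_force: [-0.5, -0.4, 1.0]
gripper_width: 0.471
```

Run:
```python
from h import *
grab('wrist','w7'); grab('scene','s7');crop('s7',200,120,400,270,4,'c12')
rows([(.456,-.0705,.067,0)])
```

```text
at [ 0.459  -0.0703  0.071 ] x-yaw 0.1 tilt z [ 1.3e-03  4.0e-04 -1.0e+00] F [ 0.6  0.4 -1. ] w 40.0 t 8.65
{"dx":-0.07,"dy":0.00,"dz":0.10,"wx":-0.0,"wy":-0.1,"wz":0.1},
```

View pics/w7.png

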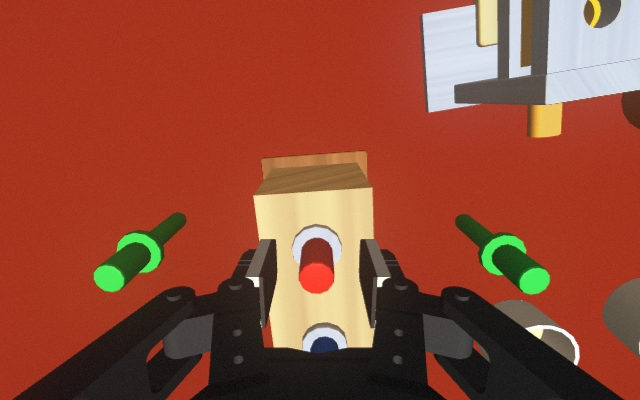

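View pics/c12.png

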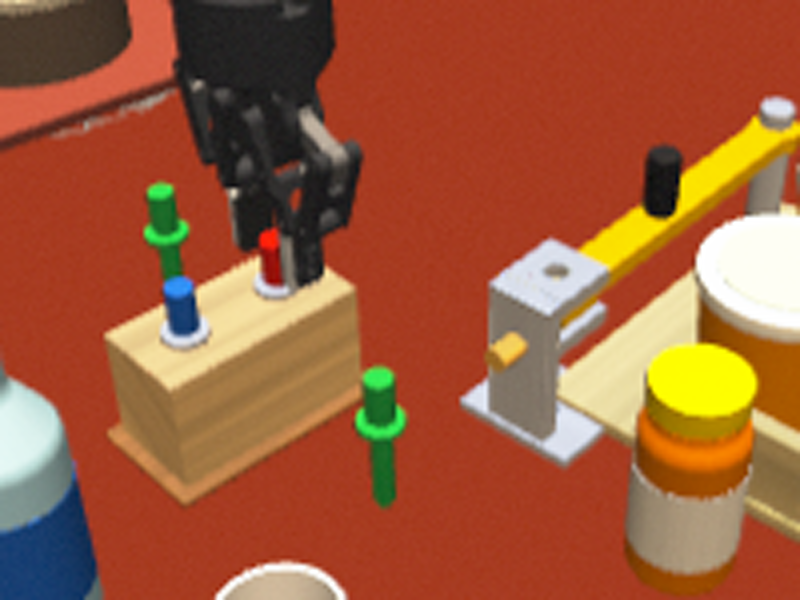

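Emit:
{"op": "move_arm", "data": {"moves": [{"dx":0,"dy":0,"dz":0.1,"wx":0,"wy":0,"wz":0},{"dx":0,"dy":0,"dz":0.1,"wx":0,"wy":0,"wz":0}]}}

```text
clock: 8.9
ee_pos: [0.4596, -0.0702, 0.0678]
ee_rot: [3.142, 0.002, 0.004]
ft_force: [-0.1, -0.1, 0.2]
gripper_width: 0.472
```

Emit:
{"op": "move_arm", "data": {"moves": [{"dx":0,"dy":0,"dz":0,"wx":0,"wy":0,"wz":0},{"dx":0,"dy":0,"dz":0,"wx":0,"wy":0,"wz":0},{"dx":0,"dy":0,"dz":0,"wx":0,"wy":0,"wz":0},{"dx":0,"dy":0,"dz":0,"wx":0,"wy":0,"wz":0}], "claw": 5, "force": 80}}

```text
clock: 9.4
ee_pos: [0.4591, -0.0703, 0.0683]
ee_rot: [3.141, 0.002, 0.002]
ft_force: [-5.0, 0.8, 8.8]
gripper_width: 0.156
```

Run:
```python
from h import *
rows([(.457,-.0705,.15,0),(.457,-.0705,.20,0)])
```

```text
at [ 0.4591 -0.0703  0.0683] x-yaw 0.1 tilt z [ 1.6e-03 -4.0e-04 -1.0e+00] F [-5.   0.8  8.8] w 13.3 t 9.4
{"dx":-0.05,"dy":0.01,"dz":-2.04,"wx":0.0,"wy":-0.1,"wz":0.1},{"dx":-0.05,"dy":0.01,"dz":-3.29,"wx":0.0,"wy":-0.1,"wz":0.1},
```

Emit:
{"op": "move_arm", "data": {"moves": [{"dx":0,"dy":0,"dz":-0.5,"wx":0,"wy":0,"wz":0},{"dx":0,"dy":0,"dz":-1.2,"wx":0,"wy":0,"wz":0},{"dx":0,"dy":0,"dz":-2.2,"wx":0,"wy":0,"wz":0},{"dx":0,"dy":0,"dz":-3.0,"wx":0,"wy":0,"wz":0},{"dx":0,"dy":0,"dz":-3.0,"wx":0,"wy":0,"wz":0}]}}

```text
clock: 10.02
ee_pos: [0.4604, -0.0705, 0.1908]
ee_rot: [3.14, 0.001, 0.009]
ft_force: [0.1, -0.9, -1.1]
gripper_width: 0.153
```

Run:
```python
from h import *
grab('wrist','w8'); grab('scene','s8');crop('s8',200,70,400,220,4,'c13');grab('side','d8');crop('d8',200,80,400,230,4,'c14')
rows([(.457,-.0705,.2,0)])
```

```text
at [ 0.4584 -0.0703  0.1875] x-yaw 0.0 tilt z [ 4.e-04 -2.e-04 -1.e+00] F [ 0.1 -0.4 -1.4] w 13.1 t 10.175
{"dx":-0.03,"dy":0.00,"dz":-0.31,"wx":0.0,"wy":-0.0,"wz":0.0},
```

View pics/w8.png

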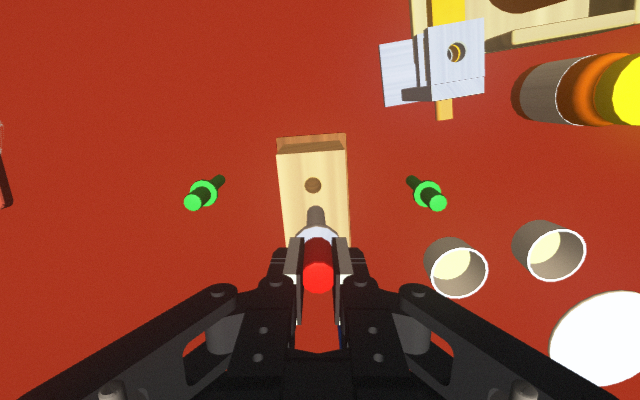

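View pics/c13.png

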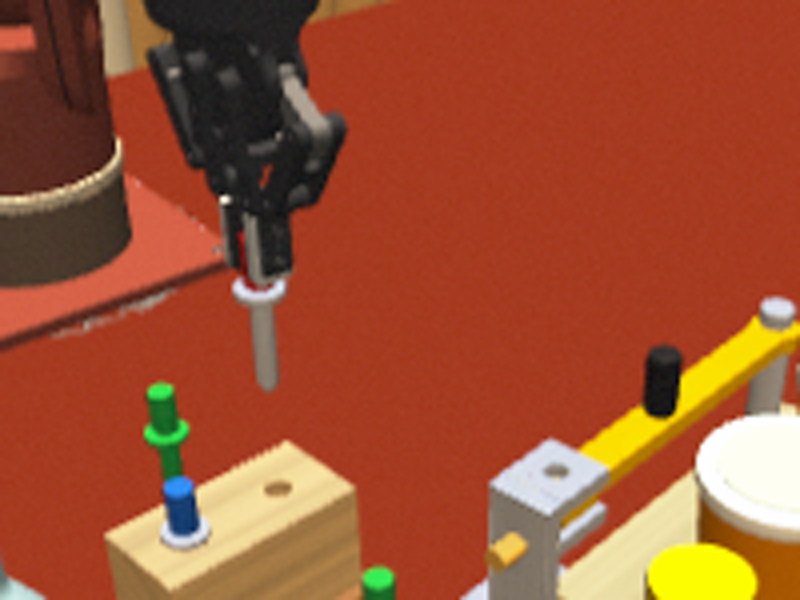

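View pics/c14.png

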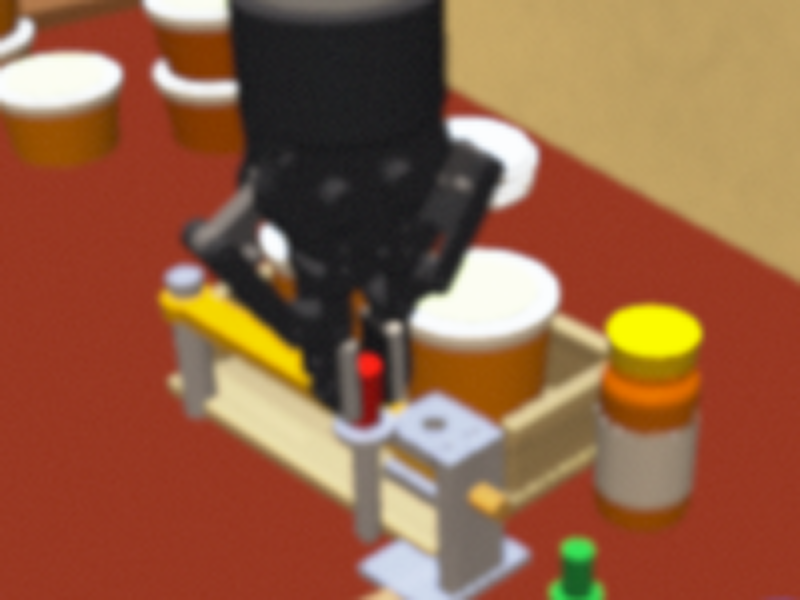

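Run:
```python
from h import *
p=bot.get_state()['ee_pos'];print(p)
a=tri([('s8',*un((266,387),200,70,4)),('d8',*un((368,538),200,80,4))])
b=tri([('s8',*un((259,290),200,70,4)),('d8',*un((362,429),200,80,4))])
print(a,b,(b[0]-a[0]))
q=a[0]
for dz in (0,.056): print(un((0,0),200,70,4),(w2px('s8',q+[0,0,dz])-[200,70])*4,(w2px('d8',q+[0,0,dz])-[200,80])*4)
for k,v in (('potA',(459,273)),('potB',(556,255))): print(k,px2w('w8',*v,.036))
print('fork',px2w('w8',456,52,.096))
```

```text
[ 0.45837579 -0.07031774  0.18747185]
(array([ 0.45618872, -0.0712075 ,  0.13787829]), [array([-0.1,  0.2]), array([-0.1, -0.2])]) (array([ 0.45711804, -0.07025842,  0.19456616]), [array([-0.2,  0.4]), array([-0.2, -0.4])]) [0.00092932 0.00094908 0.05668787]
(199.625, 69.625) [264.00667589 386.41283356] [365.94301319 535.56473031]
(199.625, 69.625) [254.14817572 291.22943512] [358.9914071  429.04966275]
potA [ 0.61617685 -0.18022607  0.036     ]
potB [ 0.71866681 -0.1583883   0.036     ]
fork [0.56099296 0.03593668 0.096     ]
```

Run:
```python
from h import *
rows([(.51,-.106,.19,0),(.56,-.142,.19,0),(.605,-.172,.19,0),(.6185,-.179,.19,0),(.6185,-.179,.15,0),(.6185,-.179,.11,0)])
```

```text
at [ 0.4584 -0.0703  0.1875] x-yaw 0.0 tilt z [ 4.e-04 -2.e-04 -1.e+00] F [ 0.1 -0.4 -1.4] w 13.1 t 10.175
{"dx":1.29,"dy":0.89,"dz":-0.06,"wx":0.0,"wy":-0.0,"wz":0.0},{"dx":2.54,"dy":1.79,"dz":-0.06,"wx":0.0,"wy":-0.0,"wz":0.0},{"dx":3.66,"dy":2.54,"dz":-0.06,"wx":0.0,"wy":-0.0,"wz":0.0},{"dx":4.00,"dy":2.72,"dz":-0.06,"wx":0.0,"wy":-0.0,"wz":0.0},{"dx":4.00,"dy":2.72,"dz":0.94,"wx":0.0,"wy":-0.0,"wz":0.0},{"dx":4.00,"dy":2.72,"dz":1.94,"wx":0.0,"wy":-0.0,"wz":0.0},
```

Emit:
{"op": "move_arm", "data": {"moves": [{"dx":1.0,"dy":0.7,"dz":0,"wx":0,"wy":0,"wz":0},{"dx":2.0,"dy":1.4,"dz":0,"wx":0,"wy":0,"wz":0},{"dx":3.0,"dy":2.1,"dz":0,"wx":0,"wy":0,"wz":0},{"dx":4.0,"dy":2.7,"dz":0,"wx":0,"wy":0,"wz":0},{"dx":4.0,"dy":2.7,"dz":0.9,"wx":0,"wy":0,"wz":0},{"dx":4.0,"dy":2.7,"dz":1.8,"wx":0,"wy":0,"wz":0},{"dx":4.0,"dy":2.7,"dz":1.8,"wx":0,"wy":0,"wz":0}]}}

```text
clock: 11.05
ee_pos: [0.6157, -0.1776, 0.1112]
ee_rot: [-3.139, -0.002, 0.011]
ft_force: [0.4, -0.0, 0.1]
gripper_width: 0.152
```

Run:
```python
from h import *
grab('wrist','w9'); grab('scene','s9');crop('s9',180,130,380,330,3,'c15')
rows([(.6185,-.179,.0625,0)])
```

```text
at [ 0.6184 -0.178   0.1157] x-yaw 0.1 tilt z [-3.e-04  2.e-04 -1.e+00] F [ 0.5 -0.1 -1.3] w 13.3 t 11.15
{"dx":0.00,"dy":0.03,"dz":1.33,"wx":-0.0,"wy":0.0,"wz":0.1},
```

View pics/w9.png

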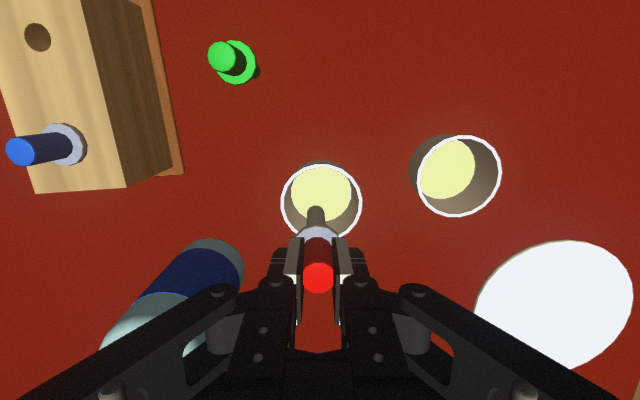

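View pics/c15.png

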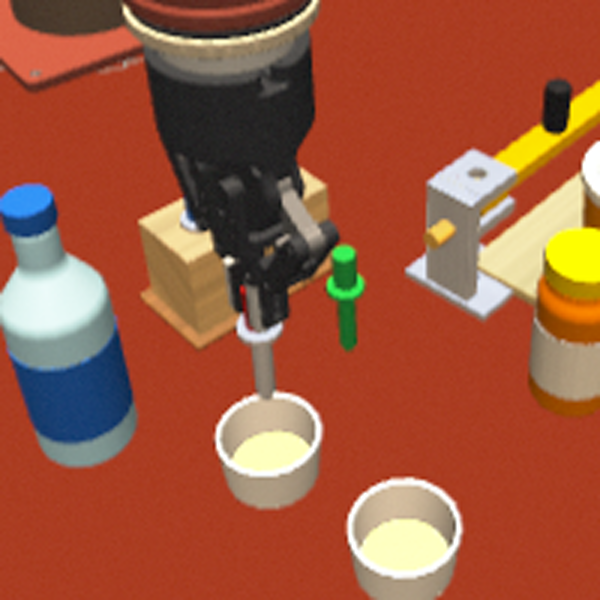

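Run:
```python
from h import *
print(px2w('w9',321,202,.036),px2w('s9',*un((269,441),180,130,3),.036))
p=bot.get_state()['ee_pos']; print(p)
for z in (.066,.036,.013): print((w2px('s9',[p[0]-.002,p[1]-.001,z])-[180,130])*3)
```

```text
[ 0.61690732 -0.17963689  0.036     ] [ 0.62414041 -0.18460547  0.036     ]
[ 0.61840397 -0.17800574  0.11570979]
[264.51369138 393.89099754]
[268.62784717 427.44296683]
[271.62988147 451.92530728]
```

Emit:
{"op": "move_arm", "data": {"moves": [{"dx":0.1,"dy":0.1,"dz":0.5,"wx":0,"wy":0,"wz":0},{"dx":0.1,"dy":0.1,"dz":1.0,"wx":0,"wy":0,"wz":0},{"dx":0.1,"dy":0.1,"dz":1.3,"wx":0,"wy":0,"wz":0},{"dx":0.1,"dy":0.1,"dz":1.3,"wx":0,"wy":0,"wz":0},{"dx":0.1,"dy":0.1,"dz":1.3,"wx":0,"wy":0,"wz":0}]}}

```text
clock: 11.78
ee_pos: [0.6227, -0.1819, 0.0641]
ee_rot: [-3.141, -0.002, -0.001]
ft_force: [0.4, -0.4, -0.8]
gripper_width: 0.15
```

Run:
```python
from h import *
grab('scene','s10');crop('s10',180,130,380,330,3,'c16');
rows([(.62,-.18,.062,0)])
```

```text
at [ 0.6229 -0.182   0.0645] x-yaw 0.1 tilt z [ 8.e-04 -1.e-04 -1.e+00] F [ 1.2  0.  -0.3] w 13.3 t 11.825
{"dx":-0.07,"dy":-0.05,"dz":0.06,"wx":0.0,"wy":-0.0,"wz":0.1},
```

View pics/c16.png

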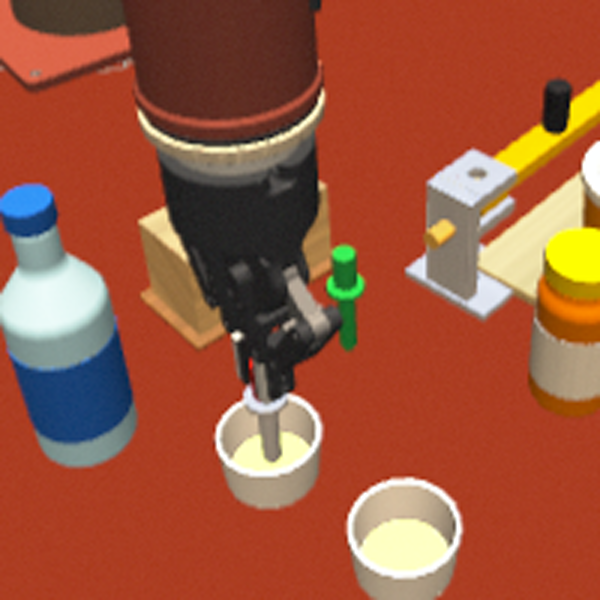

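Emit:
{"op": "move_arm", "data": {"moves": [{"dx":0,"dy":0,"dz":0.1,"wx":0,"wy":0,"wz":0},{"dx":0,"dy":0,"dz":0.1,"wx":0,"wy":0,"wz":0},{"dx":0,"dy":0,"dz":0.1,"wx":0,"wy":0,"wz":0},{"dx":0,"dy":0,"dz":-0.8,"wx":0,"wy":0,"wz":0},{"dx":0,"dy":0,"dz":-1.8,"wx":0,"wy":0,"wz":0},{"dx":0,"dy":0,"dz":-3.0,"wx":0,"wy":0,"wz":0},{"dx":0,"dy":0,"dz":-3.5,"wx":0,"wy":0,"wz":0}]}}

```text
clock: 12.7
ee_pos: [0.624, -0.182, 0.2078]
ee_rot: [3.14, 0.002, 0.008]
ft_force: [0.6, -0.1, -1.6]
gripper_width: 0.154
```

Run:
```python
from h import *
print([w2px('s10',[.6209,-.183,z])*1 for z in (.005,.013,.02)], un((273,460),180,130,3))
rows([(.605,-.13,.2,0),(.59,-.08,.21,0),(.575,-.03,.21,0),(.564,.02,.21,0),(.562,.036,.21,0)])
```

```text
[array([270.43805481, 286.0336936 ]), array([270.09407065, 283.27425098]), array([269.78891925, 280.826325  ])] (270.6666666666667, 283.0)
at [ 0.624  -0.182   0.2078] x-yaw 0.1 tilt z [ 0.0049 -0.0012 -1.    ] F [ 0.6 -0.1 -1.6] w 13.1 t 12.7
{"dx":-0.47,"dy":-1.30,"dz":0.19,"wx":0.1,"wy":-0.3,"wz":0.1},{"dx":-0.85,"dy":-2.55,"dz":-0.06,"wx":0.1,"wy":-0.3,"wz":0.1},{"dx":-1.22,"dy":-3.80,"dz":-0.07,"wx":0.1,"wy":-0.3,"wz":0.1},{"dx":-1.49,"dy":-5.05,"dz":-0.07,"wx":0.1,"wy":-0.3,"wz":0.1},{"dx":-1.54,"dy":-5.45,"dz":-0.07,"wx":0.1,"wy":-0.3,"wz":0.1},
```

Emit:
{"op": "move_arm", "data": {"moves": [{"dx":-0.4,"dy":-1.3,"dz":0,"wx":0,"wy":0,"wz":0},{"dx":-0.8,"dy":-2.5,"dz":0,"wx":0,"wy":0,"wz":0},{"dx":-1.2,"dy":-3.8,"dz":0,"wx":0,"wy":0,"wz":0},{"dx":-1.4,"dy":-5.0,"dz":0,"wx":0,"wy":0,"wz":0},{"dx":-1.5,"dy":-5.4,"dz":0,"wx":0,"wy":0,"wz":0},{"dx":-1.5,"dy":-5.4,"dz":1.0,"wx":0,"wy":0,"wz":0},{"dx":-1.5,"dy":-5.4,"dz":1.0,"wx":0,"wy":0,"wz":0},{"dx":-1.5,"dy":-5.4,"dz":1.0,"wx":0,"wy":0,"wz":0}]}}

```text
clock: 13.7
ee_pos: [0.5643, 0.0331, 0.1679]
ee_rot: [3.14, 0.0, 0.008]
ft_force: [0.3, -0.6, 0.3]
gripper_width: 0.153
```

Run:
```python
from h import *
grab('wrist','w11');grab('scene','s11');crop('s11',290,120,390,220,7,'c17');grab('side','d11');crop('d11',260,130,360,230,7,'c18')
rows([(.5635,.0365,.16,0)])
```

```text
at [0.5648 0.0335 0.1685] x-yaw 0.0 tilt z [ 0.0067 -0.0013 -1.    ] F [ 0.1 -0.2 -0.4] w 13.4 t 13.85
{"dx":-0.03,"dy":-0.08,"dz":0.21,"wx":0.1,"wy":-0.4,"wz":0.0},
```

View pics/c17.png

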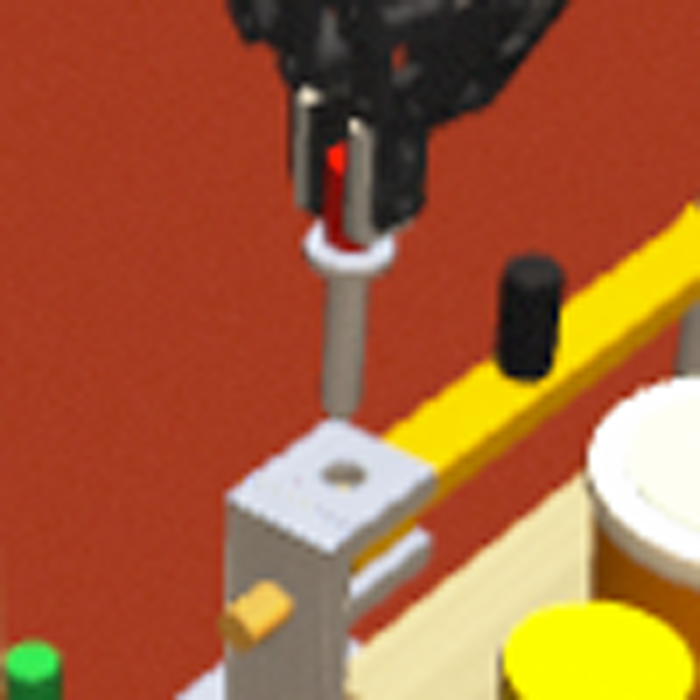

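View pics/c18.png

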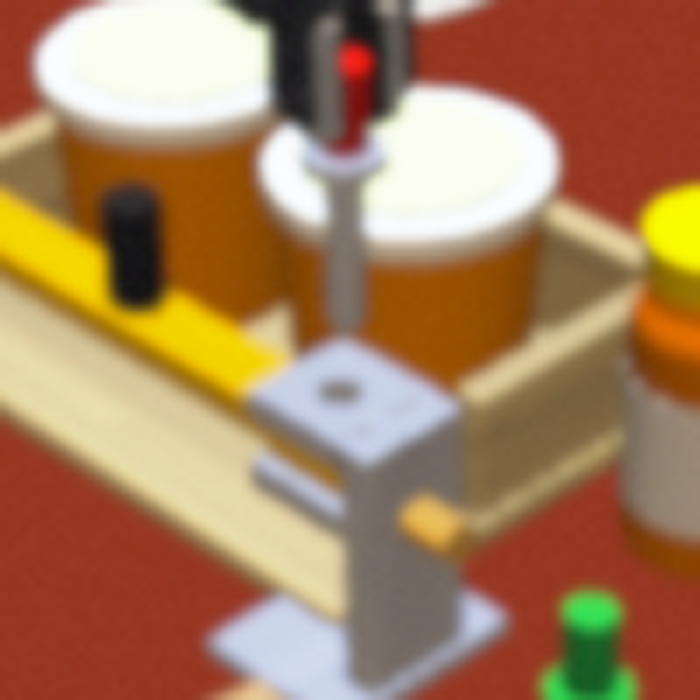

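View pics/w11.png

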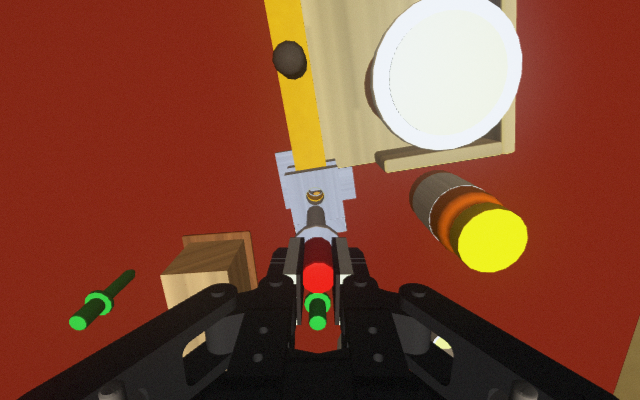

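```bash
cat > rel.py <<'E'
from h import *
def rel(sf,df,sh,dh,st,dt,sc=None,dc=None):
    f=lambda a,b:tri([(sf,*un(a,290,120,7)),(df,*un(b,260,130,7))])
    H=f(sh,dh);T=f(st,dt);print('hole',H);print('tip',T)
    if sc: 
        Cc=f(sc,dc);print('collar',Cc[0],'axis',(Cc[0]-T[0]))
    print('needed shift xy mm',(H[0]-T[0])*1000)
E
python3 - <<'E'
from rel import *
rel('s11','d11',(344,474),(340,391),(341,412),(345,328),(349,250),(344,160))
print(px2w('w11',315,196,.096))
E
```

```text
hole (array([0.56241648, 0.03621976, 0.09409791]), [array([-0.1,  0.2]), array([-0.1, -0.2])])
tip (array([0.56283692, 0.03332633, 0.11829804]), [array([-0.2,  0.3]), array([-0.2, -0.3])])
collar [0.56377818 0.03281277 0.17481249] axis [ 0.00094126 -0.00051356  0.05651446]
needed shift xy mm [ -0.42044459   2.89343305 -24.20013157]
[0.56185102 0.03652735 0.096     ]
```

Emit:
{"op": "move_arm", "data": {"moves": [{"dx":0,"dy":-0.07,"dz":0.2,"wx":0,"wy":0,"wz":0},{"dx":0,"dy":-0.07,"dz":0.4,"wx":0,"wy":0,"wz":0},{"dx":0,"dy":-0.07,"dz":0.4,"wx":0,"wy":0,"wz":0},{"dx":0,"dy":-0.07,"dz":0.4,"wx":0,"wy":0,"wz":0}]}}

```text
clock: 14.35
ee_pos: [0.5648, 0.0363, 0.1525]
ee_rot: [3.14, 0.001, 0.01]
ft_force: [0.7, 0.5, -0.9]
gripper_width: 0.15
```

Run:
```python
from h import *
grab('scene','s12');crop('s12',290,120,390,220,7,'c19');grab('side','d12');crop('d12',260,130,360,230,7,'c20')
rows([(.5645,.0364,.15,0)])
```

```text
at [0.565  0.0363 0.1527] x-yaw 0.0 tilt z [ 0.0069 -0.0012 -1.    ] F [-0.7  0.6 -1.4] w 13.5 t 14.45
{"dx":-0.01,"dy":-0.00,"dz":0.07,"wx":0.1,"wy":-0.4,"wz":0.0},
```

View pics/c19.png

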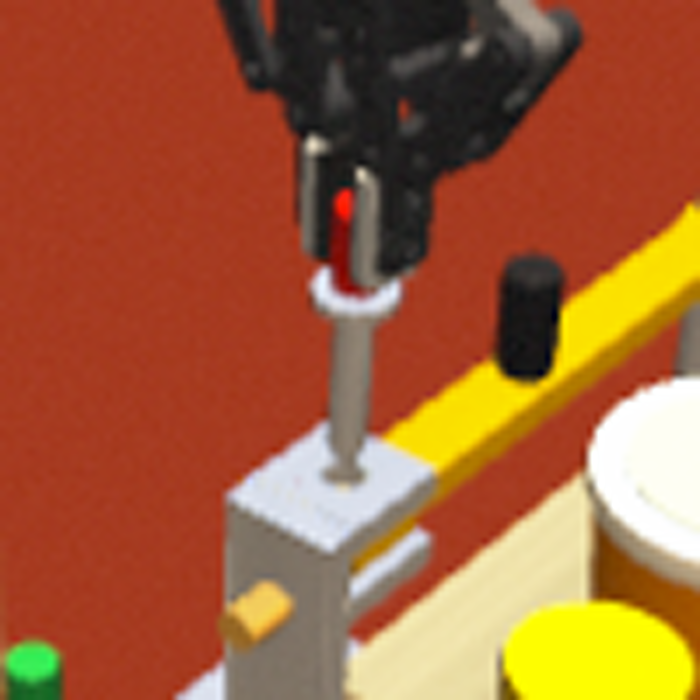

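View pics/c20.png

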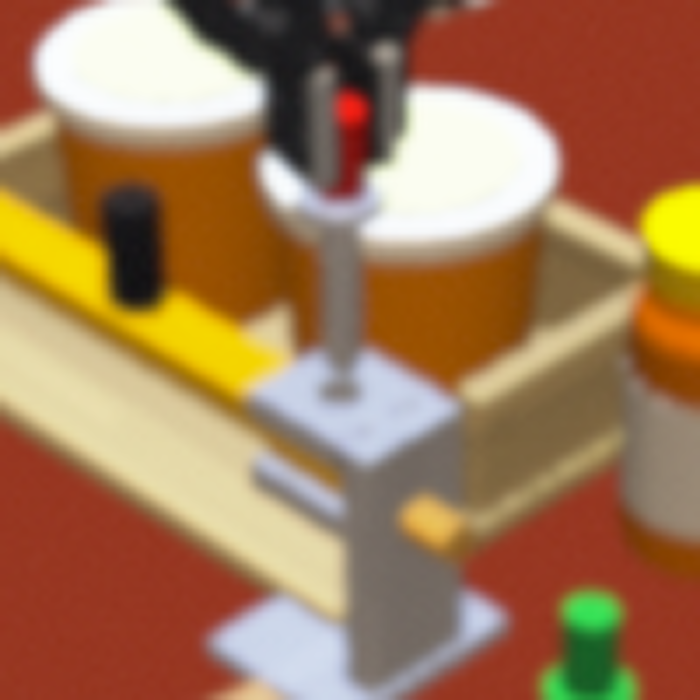

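Emit:
{"op": "move_arm", "data": {"moves": [{"dx":0,"dy":0,"dz":0.15,"wx":0,"wy":0,"wz":0},{"dx":0,"dy":0,"dz":0.3,"wx":0,"wy":0,"wz":0},{"dx":0,"dy":0,"dz":0.3,"wx":0,"wy":0,"wz":0}]}}

```text
clock: 14.82
ee_pos: [0.5646, 0.0362, 0.1399]
ee_rot: [3.14, 0.001, 0.009]
ft_force: [0.5, 0.7, -1.2]
gripper_width: 0.151
```

Run:
```python
from h import *
grab('scene','s13');crop('s13',290,120,390,220,7,'c21')
rows([(.565,.0363,.12,0)]); print(bot.get_state()['torque'])
```

```text
at [0.5648 0.0362 0.1403] x-yaw 0.0 tilt z [ 0.0062 -0.0012 -1.    ] F [ 0.4  0.3 -0.1] w 12.8 t 14.875
{"dx":0.00,"dy":-0.00,"dz":0.51,"wx":0.1,"wy":-0.4,"wz":0.0},
[0.0304502  0.02165845 0.01251735]
```

View pics/c21.png

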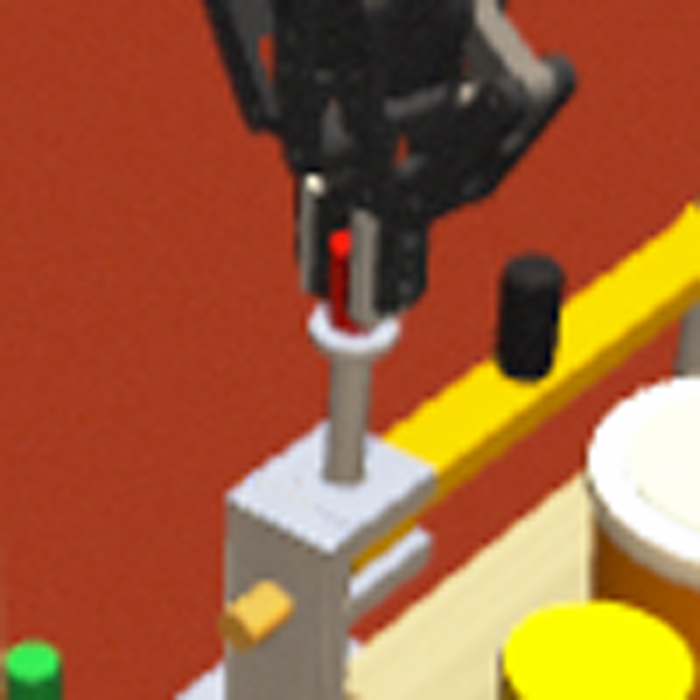

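Emit:
{"op": "move_arm", "data": {"moves": [{"dx":0,"dy":0,"dz":0.15,"wx":0,"wy":0,"wz":0},{"dx":0,"dy":0,"dz":0.3,"wx":0,"wy":0,"wz":0},{"dx":0,"dy":0,"dz":0.45,"wx":0,"wy":0,"wz":0},{"dx":0,"dy":0,"dz":0.45,"wx":0,"wy":0,"wz":0}]}}

```text
clock: 15.38
ee_pos: [0.5647, 0.0361, 0.1216]
ee_rot: [3.14, 0.001, 0.009]
ft_force: [-1.5, 0.7, -1.0]
gripper_width: 0.153
```

Emit:
{"op": "move_arm", "data": {"moves": [{"dx":0,"dy":0,"dz":0.15,"wx":0,"wy":0,"wz":0},{"dx":0,"dy":0,"dz":0.3,"wx":0,"wy":0,"wz":0},{"dx":0,"dy":0,"dz":0.45,"wx":0,"wy":0,"wz":0},{"dx":0,"dy":0,"dz":0.45,"wx":0,"wy":0,"wz":0}]}}

```text
clock: 15.88
ee_pos: [0.5643, 0.0364, 0.1027]
ee_rot: [3.141, 0.001, 0.007]
ft_force: [-1.7, 1.7, -2.4]
gripper_width: 0.155
```

Run:
```python
from h import *
grab('scene','s14');crop('s14',290,120,390,220,7,'c22');grab('side','d14');crop('d14',260,130,360,230,7,'c23')
rows([(.565,.0363,.089,0)])
```

```text
at [0.5644 0.0364 0.103 ] x-yaw 0.0 tilt z [ 4.4e-03 -7.0e-04 -1.0e+00] F [-1.8  1.1 -4.3] w 13.4 t 15.975
{"dx":0.01,"dy":0.00,"dz":0.35,"wx":0.0,"wy":-0.3,"wz":0.0},
```

View pics/c22.png

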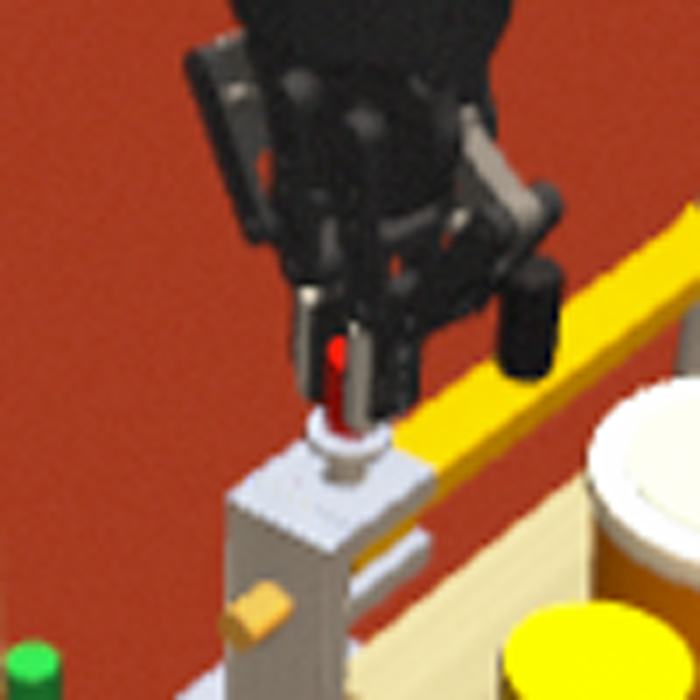

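View pics/c23.png

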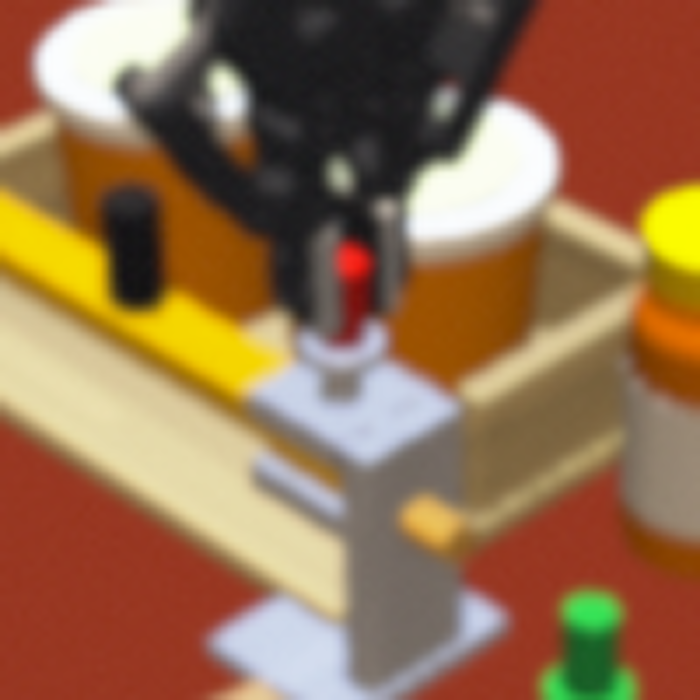

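Emit:
{"op": "move_arm", "data": {"moves": [{"dx":0,"dy":0,"dz":0.1,"wx":0,"wy":0,"wz":0},{"dx":0,"dy":0,"dz":0.2,"wx":0,"wy":0,"wz":0},{"dx":0,"dy":0,"dz":0.3,"wx":0,"wy":0,"wz":0},{"dx":0,"dy":0,"dz":0.35,"wx":0,"wy":0,"wz":0},{"dx":0,"dy":0,"dz":0.35,"wx":0,"wy":0,"wz":0}], "force": 110}}

```text
clock: 16.6
ee_pos: [0.5644, 0.0365, 0.0904]
ee_rot: [3.14, 0.001, 0.007]
ft_force: [-10.0, 0.7, 17.5]
gripper_width: 0.145
```

Run:
```python
from h import *
grab('scene','s15');crop('s15',290,120,390,220,7,'c24');grab('side','d15');crop('d15',260,130,360,230,7,'c25')
rows([(.565,.0363,.089,0)])
```

```text
at [0.5644 0.0366 0.0904] x-yaw 0.0 tilt z [ 0.0047 -0.0013 -1.    ] F [-11.4   1.5  17.1] w 12.2 t 16.7
{"dx":0.02,"dy":0.01,"dz":0.03,"wx":0.1,"wy":-0.3,"wz":0.0},
```

View pics/c24.png

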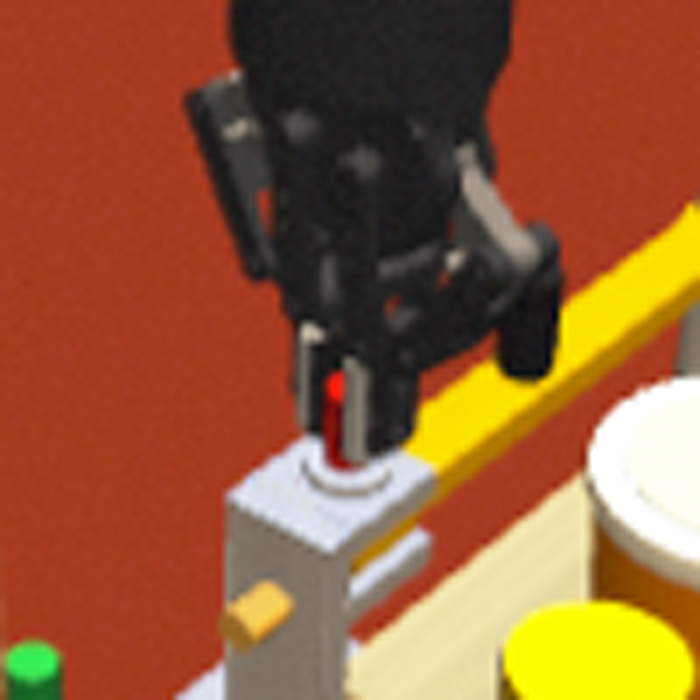

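View pics/c25.png

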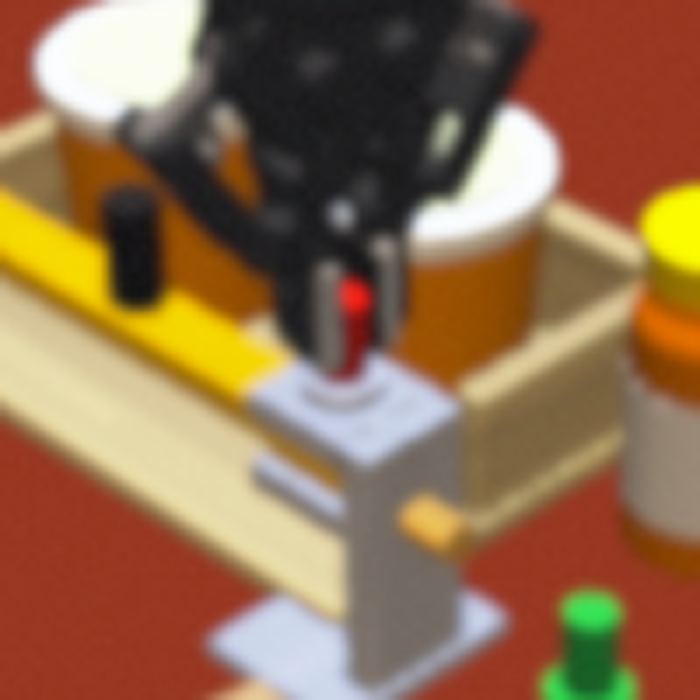

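Emit:
{"op": "move_arm", "data": {"moves": [{"dx":0,"dy":0,"dz":0.1,"wx":0,"wy":0,"wz":0},{"dx":0,"dy":0,"dz":0.1,"wx":0,"wy":0,"wz":0},{"dx":0,"dy":0,"dz":0.1,"wx":0,"wy":0,"wz":0}]}}

```text
clock: 17.08
ee_pos: [0.5645, 0.0366, 0.0902]
ee_rot: [3.138, 0.001, 0.009]
ft_force: [-22.0, -1.2, 39.8]
gripper_width: 0.143
```

Run:
```python
from h import *
rows([(.565,.0363,.089,0)])
```

```text
at [0.5645 0.0366 0.0902] x-yaw 0.0 tilt z [ 0.0056 -0.0031 -1.    ] F [-22.   -1.2  39.8] w 12.3 t 17.075
{"dx":0.01,"dy":0.01,"dz":0.03,"wx":0.2,"wy":-0.3,"wz":0.0},
```

Emit:
{"op": "move_arm", "data": {"moves": [{"dx":0,"dy":0,"dz":0,"wx":0,"wy":0,"wz":0},{"dx":0,"dy":0,"dz":0,"wx":0,"wy":0,"wz":0},{"dx":0,"dy":0,"dz":0,"wx":0,"wy":0,"wz":0},{"dx":0,"dy":0,"dz":0,"wx":0,"wy":0,"wz":0}], "claw": 34}}

```text
clock: 17.58
ee_pos: [0.5645, 0.0365, 0.0898]
ee_rot: [3.139, 0.001, 0.008]
ft_force: [-0.6, 0.3, 0.1]
gripper_width: 0.397
```

Run:
```python
from h import *
grab('wrist','w16')
print(px2w('w11',373,90,.107),px2w('w11',445,76,.107))
rows([(.5645,.0366,.12,0)])
```

```text
[0.59989147 0.1120621  0.107     ] [0.64599954 0.12070854 0.107     ]
at [0.5645 0.0365 0.0898] x-yaw 0.0 tilt z [ 0.0053 -0.0031 -1.    ] F [-0.1 -0.4  0.1] w 34.0 t 17.625
{"dx":0.00,"dy":0.00,"dz":-0.75,"wx":0.2,"wy":-0.3,"wz":0.0},
```

View pics/w16.png

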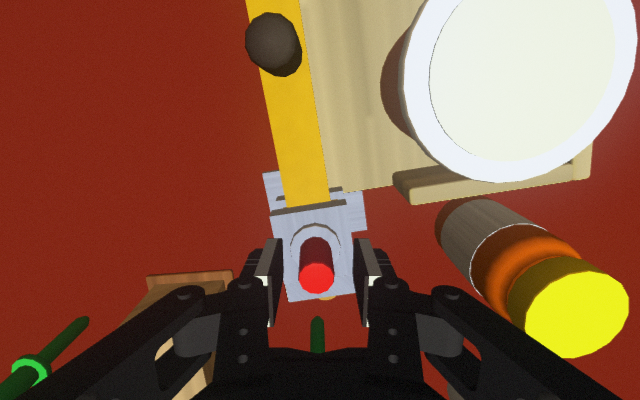

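Released, pads clear of the red knob (316,275). Straight up, then look.

Emit:
{"op": "move_arm", "data": {"moves": [{"dx":0,"dy":0,"dz":-0.7,"wx":0,"wy":0,"wz":0},{"dx":0,"dy":0,"dz":-1.8,"wx":0,"wy":0,"wz":0},{"dx":0,"dy":0,"dz":-3.0,"wx":0,"wy":0,"wz":0},{"dx":-1,"dy":0,"dz":-4.0,"wx":0,"wy":0,"wz":0},{"dx":-1.5,"dy":0,"dz":-4.5,"wx":0,"wy":0,"wz":0},{"dx":-1.5,"dy":0,"dz":-4.5,"wx":0,"wy":0,"wz":0}]}}

```text
clock: 18.38
ee_pos: [0.5037, 0.0371, 0.2713]
ee_rot: [3.137, 0.001, 0.014]
ft_force: [0.8, 0.4, 0.0]
gripper_width: 0.4
```

Run:
```python
from h import *
grab('wrist','w17');grab('scene','s17');crop('s17',290,120,390,220,7,'c26');grab('side','d17');crop('d17',260,130,360,230,7,'c27')
f=lambda a,b:tri([('s17',*un(a,290,120,7)),('d17',*un(b,260,130,7))])
print(bot.get_state()['ft_force'],bot.get_state()['clock'])
```

```text
[ 0.39629482  0.07878805 -0.84743425] 18.525
```

View pics/c26.png

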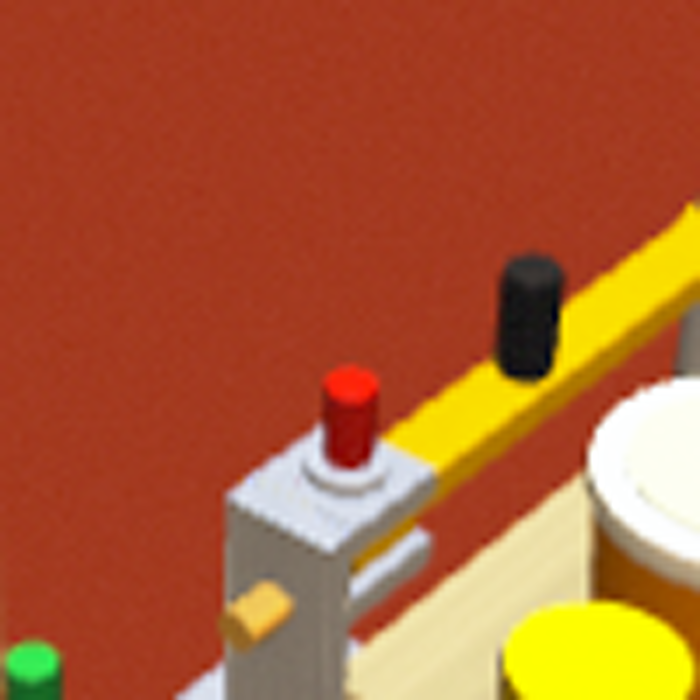

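View pics/c27.png

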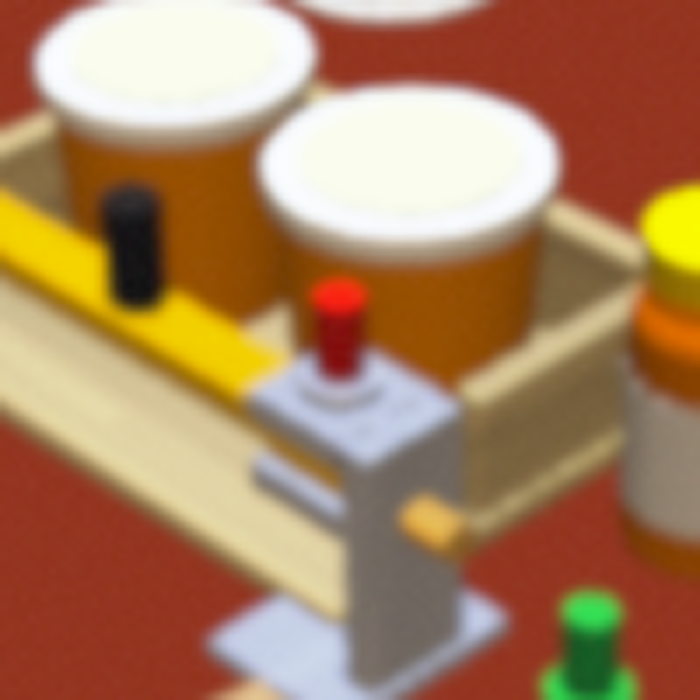

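View pics/s17.png

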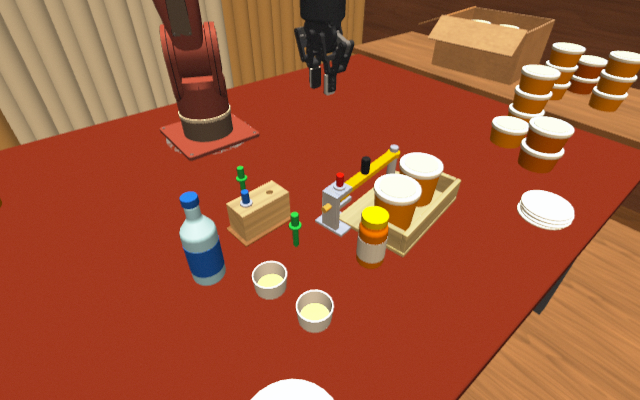

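Run:
```python
from h import *
f=lambda a,b:tri([('s17',*un(a,290,120,7)),('d17',*un(b,260,130,7))])
t=f((351,385),(339,297)); b=f((345,463),(340,386)); print('knobtop',t,'collar top',b)
k=f((533,270),(131,202)); print('barknob',k, np.degrees(np.arctan2(*(k[0][:2]-C)[::-1])))
```

```text
knobtop (array([0.56330265, 0.03658305, 0.12703274]), [array([-0.1,  0.2]), array([-0.1, -0.2])]) collar top (array([0.56203827, 0.03625101, 0.09694254]), [array([-0.3,  0.6]), array([-0.3, -0.5])])
barknob (array([0.5471607 , 0.12956445, 0.12084025]), [array([-0.2,  0.5]), array([-0.2, -0.4])]) -80.57339208658712
```

```bash
python3 -c "
from h import *
print(bot.sign_off())"
```

```text
the job is handed in; nothing more can be done
None
```

The job is done and handed in at about 18.5 s of the 58 s; `sign_off` gives no verdict.

**What I did**
- I swung the bar shut by its knob until it was on the stop. Pushing further gave about 18 N with no movement.
- I took the red-knobbed long pin from the stand and dipped its foot into the nearer pot. By the cameras the foot end was at about z 13 mm, then about 4 mm lower by command, against the 24 mm limit.
- I pushed the pin through fork and bar until it stopped. Another 4 mm of commanded push moved it about 0.2 mm while the force rose to about 40 N. Then I let go and backed clear.

**Last checks**
- **Pin:** the knob top is 32.9 mm above the fork hole, against 33 mm when the collar is home. The collar centre is within about 0.5 mm of the hole centre, and the lean is about 0.04 rad.
- **Bar:** its measured angle is within about 0.01 rad of shut.
- **Bystanders:** the pot, bottle, jar, tubs and short pin look unmoved in the final picture; I did not measure them again.

**What disagreed**
- **Fingertips:** the cameras put them about 16 mm behind the reported TCP, not 17 mm ahead as stated. My first pass went over the bar's knob without touching it. I used the camera value after that.
- **Grip opening:** it read 13 mm on the 16 mm knob.
- **Heights:** the two fixed cameras read about 2 mm low near the fork, so I compared heights to each other, not to the absolute figures.

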